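Load a dead-weight gauge tester and hold the next weight ready

ROBOT

A 7-joint arm with a two-finger parallel gripper is mounted at the origin on the work surface. World frame = base frame: x ahead of the robot, y to its left, z up, the work surface at z = 0. Lengths are in m, angles in degrees, forces in N, time in s.
With the tool pointing down it reaches from about 0.4 to 0.9 m from the base axis. Payload 5.6 kg.
Tool frame: the origin (TCP) lies at the very end of the fingers, on their centre line; the grasp point (between the pads) lies 19 mm behind it; z points along the fingers, x is the direction in which the jaws open and shut, and the axes are right-handed (so a half turn about z gives the same grasp; the last joint's range is limited). The gripper opens to 92 mm and grips with 3 to 60 N. Pads are 20 mm wide; open, the fingers measure 128 mm over their backs; the gripper's body (75 mm by 189 mm) begins 69 mm behind the grasp point.
Start: joints at [-66.692, 26.786, -0.665, 91.828, 0.344, 61.387, -3.226], TCP at [0.283, 0.585, 0.215] pointing down, gripper open.
Joint ranges: [-144.91, 144.91], [-17.63, 115.5], [-89.93, 88.59], [15.96, 139.68], [-74.01, 254.01], [8.47, 105.57], [-167.45, 167.45]. Speed limits (degrees/s): [147.25, 147.25, 180, 180, 180, 180, 180].

INTERFACE

Orientations are given as a 3x3 rotation matrix whose columns are the frame's x, y, z axes.
In Python, from rig import sense, snapshot, camera_model, arm gives the robot as it stands.
- The arm moves only by the shell command python3 -m creep 'ROWS'. ROWS is JSON, a list of rows, each an object of numbers: "gripper": the closure, from 0 (fully open) to 1 (shut); "x", "y", "z": the shift along the tool's x, y, z in m; "wx", "wy", "wz": the turn, a rotation vector about the tool's x, y, z in rad. In form: [{"gripper": .., "x": .., "y": .., "z": .., "wx": .., "wy": .., "wz": ..}, ...]. A call has exactly 10 rows; each row is the pose to reach, as a shift and turn from the pose commanded when the call began, along the tool's axes at that moment; what a row does not reach only later rows make up. A row lasts 1/12 s, in which the tool goes at most 41.7 mm and 7.16 degrees, less where a joint would pass 70% of its speed; a pose out of reach is approached as far as the arm can. A call with a gripper value outside its range is refused whole. The fingers move at their own pace and stop on an object; the grip force is fixed at half the most. Time passes only in rows, so rows that repeat a pose let the fingers close, or fill a call up. It gives the time, the measured TCP pose, the force and the opening at its end, in the units of the state.
- sense(): the state, without advancing time (a new reading comes with each control period).
- snapshot(name): name is "side" or "top" or "wrist"; returns (picture, depth): 384x512x3 uint8, red, green, blue; 384x512 float32, m along the optical axis (not along the pixel's ray), 0 where there is no reading.
- camera_model(name): a dict with "camera_matrix" (3x3 intrinsics, pixels), "k1" (the pictures are not rectified: a ray, as slopes to the right and down, at radius r is drawn at 1 + k1 r^2 times it, then the intrinsics apply), "T" (4x4, takes a point from camera to world coordinates). Camera axes: x right, y up, looking along -z (the intrinsics and any distortion apply to the point x, -y, -z); pixel columns grow to the right and rows downward; lengths in m; the calibration is good to about 2 mm. A picture is of the moment at which its call begins: read the wrist's pose just before it. camera_model takes no time and is no camera call; for the wrist camera it gives the pose at the moment of the call.
- arm.finish_job(): hands the job in, once; it reports no verdict.
The state is a dict: "clock": time; "joint_pos": joint angles; "dq": joint speeds; "effort": joint torques, N m; "ee_pos": TCP position; "eef_rot": TCP orientation; "contact_force": force on the tool from outside, world axes, zero at the start; "ft_torque": the same for the moment, N m; "finger_gap": finger opening in m.
Only numpy, scipy, OpenCV 4.12 (cv2) and the standard library are available. Lean on these libraries where they do the work, as an engineer would, in place of code of your own. Each camera call takes 0.05 s, during which the arm holds its last target.

TASK

Load the dead-weight pressure tester on the desk: lower (do not drop) the large ring weight and then the medium one over the guide post of its carrier, each fully home and let go. Then carry the small weight over the equipment and finish while still holding it, level and still, centred over the post about a centimetre above its tip, ready to go on: a reading is being taken, so the small weight must never touch the tester or the weights on it. Do not knock the dial gauge, and leave the other things on the desk where they are.

Things in the scene. Friction and masses are not known exactly. Their poses are not given: they have to be found in the camera images.
- tester: dead-weight pressure tester, fixed, heavy: a grey base 260 x 380 mm (x by y), deck 100 mm above the desk, carrying the piston unit (see seat), dial gauge, reservoir and valves. Origin under the base's centre, on the desk; x points to its back, y to its left, z up
- reservoir_top (a point): top centre of the tester's round reservoir with black cap, 58 mm diameter, 155 mm above the desk
- valves (a point): point mid-way between the tops of two black valve knobs, each 34 mm diameter, 128 mm above the desk, standing 57 mm apart along the tester's y
- capstan (a point): hub of the four-armed hand capstan in front of the tester, 58 mm above the desk; arms reach 70 mm from the hub; it does not turn
- seat (a point): centre of the carrier's upper face, where the lowest weight rests, 150 mm above the desk; axes as the tester's. The carrier is a dark steel plate, 72 mm diameter, 8 mm thick; it does not move. From its centre rises a brass guide post, 16 mm diameter, 51 mm high, its last 8 mm tapering to 6 mm
- post_tip (a point): centre of the top end of the brass guide post, 51 mm above the seat (201 mm above the desk)
- gauge: round dial pressure gauge, 100 mm diameter, 40 mm thick, standing upright on the tester with its white dial to the robot; origin at the foot of its stem 134 mm above the desk; its axes are the tester's
- gauge_top (a point): topmost point of the dial gauge, 264 mm above the desk
- tray: flat wooden weight tray with blue felt, 320 x 170 mm (x by y), fixed; origin under its centre, on the desk; the three weights lie flat on its top, 8 mm above the desk, in any order, in a row along the tray's x about 95 mm apart; its two end rims at x +-156 mm rise to 13 mm
- large_mid (a point): large steel ring weight, loose, lying flat: outer diameter 64 mm, 18 mm thick, central hole 21 mm right through, about 0.4 kg; the point is its centre, half-way up (9 mm above its underside); z is its axis
- medium_mid (a point): medium steel ring weight, loose, lying flat: outer diameter 54 mm, 15 mm thick, hole 21 mm, about 0.23 kg; point at its centre, half-way up (7.5 mm above its underside); z is its axis
- small_mid (a point): small steel ring weight, loose, lying flat: outer diameter 44 mm, 12 mm thick, hole 21 mm, about 0.11 kg; point at its centre, half-way up (6 mm above its underside); z is its axis
- mug_mid (a point): navy mug, 80 mm diameter, 92 mm high, bystander; point on its axis half-way up
- bottle_mid (a point): blue water bottle with red cap, 64 mm diameter, 190 mm high, bystander; point half-way up
- jar_mid (a point): glass jar with green lid, 70 mm diameter, 75 mm high, bystander; point half-way up
- stapler_mid (a point): black stapler, 135 x 34 x 54 mm, bystander; point at its middle
- spare_gauge_mid (a point): small black spare gauge lying on its back, dial up, 63 mm diameter, 30 mm thick, brass stem, bystander; point at the middle of its case
- wrench_grip (a point): open-ended wrench, 160 mm long, lying flat, bystander; point on its handle
Not all that is in view belongs to the job. What is shaped like the part that bears large_mid but orange is not meant.

How it is judged:
By the outcome, as a careful person would: the job done as asked, in the order asked, and still so for the second after the job is handed in, while the arm keeps its last pose, push and grip.
It also fails if it takes over 72 s, if anything falls off the work surface, if the arm or the gripper's body presses on something with over 40 N, if the wrist force passes 120 N, or if a joint passes its speed limit or range.

## Working session

There is one attempt and no reset: what is moved stays moved. The work goes in short steps, Python scripts to look and compute and a shell command to move; the robot and the scene stay as the last step left them, time stands still between calls to the robot, and variables do not carry over. Pictures are saved under pics/ and viewed, and the job is handed in when it is done.

```bash
ls; mkdir -p pics; python3 - <<'E'
from rig import sense,snapshot,camera_model
import cv2,numpy as np
s=sense(); print({k:np.round(v,3).tolist() for k,v in s.items()})
for n in ["side","top","wrist"]:
    m=camera_model(n); print(n,np.round(m["camera_matrix"],1).tolist(),m["k1"],np.round(m["T"],3).tolist())
    p,d=snapshot(n); np.savez(f"pics/{n}0.npz",p=p,d=d,T=m["T"],K=m["camera_matrix"],k1=m["k1"])
    cv2.imwrite(f"pics/{n}0.png",p[...,::-1]); print(np.mean(d>0))
E
```

```text
pics
{'clock': 0.0, 'joint_pos': [-66.69, 26.834, -0.666, 91.882, 0.344, 61.386, -3.227], 'dq': [-0.053, 0.046, 0.06, -0.133, -0.012, 0.039, -0.053], 'effort': [-0.0, -52.056, -0.012, -24.375, -0.057, 0.017, 0.0], 'ee_pos': [0.282, 0.585, 0.214], 'eef_rot': [[0.435, 0.9, -0.001], [0.9, -0.435, -0.002], [-0.002, 0.0, -1.0]], 'contact_force': [0.041, -1.152, 0.11], 'ft_torque': [-0.019, -0.003, 0.007], 'finger_gap': 0.092}
side [[353.7, 0.0, 260.5], [0.0, 353.7, 198.3], [0.0, 0.0, 1.0]] 0.029079944902749535 [[0.997, 0.047, -0.062, 0.476], [-0.078, 0.569, -0.818, -0.943], [-0.004, 0.821, 0.571, 0.86], [0.0, 0.0, 0.0, 1.0]]
0.9961954752604166
top [[489.3, 0.0, 259.1], [0.0, 489.3, 186.4], [0.0, 0.0, 1.0]] 0.05579886683662233 [[0.021, 0.98, -0.198, 0.186], [-1.0, 0.022, 0.0, -0.003], [0.005, 0.198, 0.98, 1.848], [0.0, 0.0, 0.0, 1.0]]
0.9958038330078125
wrist [[288.7, 0.0, 251.7], [0.0, 288.7, 191.4], [0.0, 0.0, 1.0]] -0.030180185115412025 [[0.435, -0.861, -0.265, 0.207], [0.901, 0.415, 0.128, 0.62], [-0.001, -0.294, 0.956, 0.383], [0.0, 0.0, 0.0, 1.0]]
0.995941162109375
```

View pics/side0.png

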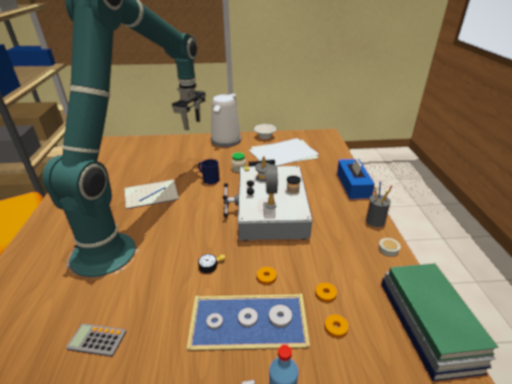

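View pics/top0.png

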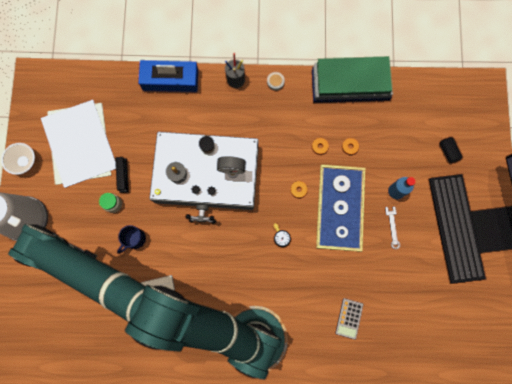

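View pics/wrist0.png

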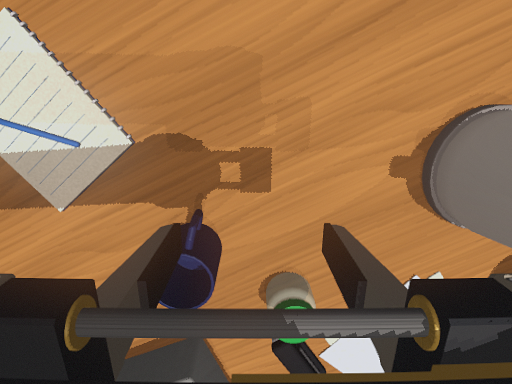

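```bash
python3 - <<'E'
import cv2
a=cv2.imread("pics/side0.png")[130:260,190:330]; b=cv2.imread("pics/top0.png")[120:260,140:380]
cv2.imwrite("pics/side0c.png",cv2.resize(a,None,fx=5,fy=4.5,interpolation=2)); cv2.imwrite("pics/top0c.png",cv2.resize(b,None,fx=3.3,fy=3.3,interpolation=2))
E
```

```text
(no output)
```

View pics/side0c.png

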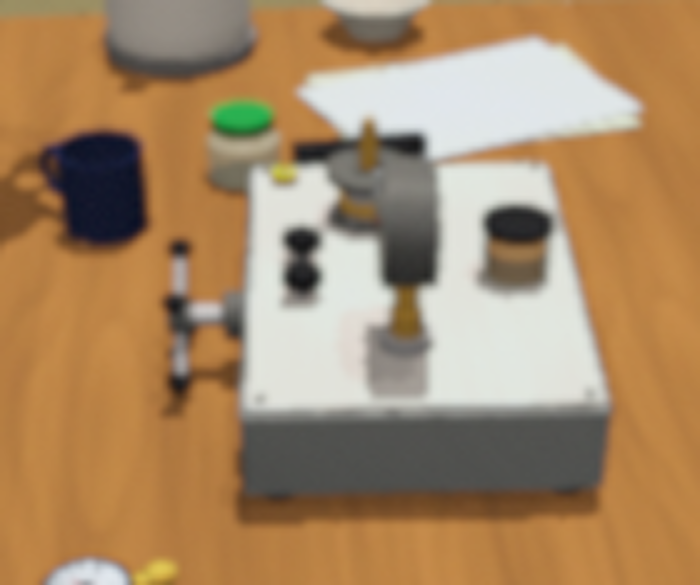

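View pics/top0c.png

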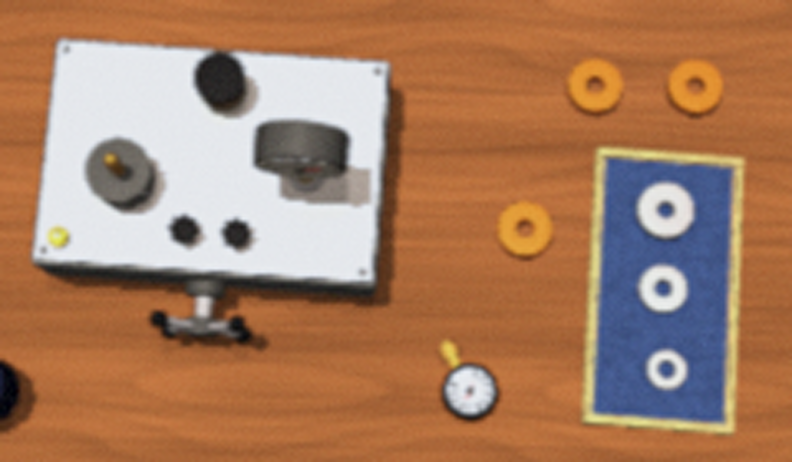

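```bash
cat > h.py <<'E'
import numpy as np,cv2
from rig import sense,snapshot,camera_model
def load(n):
    z=np.load(f"pics/{n}.npz"); return z["p"],z["d"],z["T"],z["K"],float(z["k1"])
def grab(cam,tag):
    s=sense(); m=camera_model(cam); p,d=snapshot(cam)
    np.savez(f"pics/{tag}.npz",p=p,d=d,T=m["T"],K=m["camera_matrix"],k1=m["k1"]); cv2.imwrite(f"pics/{tag}.png",p[...,::-1]); return s
def ray(uv,T,K,k1):
    uv=np.atleast_2d(uv).astype(float); D=np.array([k1,0,0,0.])
    q=cv2.undistortPoints(uv[:,None],K,D)[:,0]
    return T[:3,3],np.c_[q[:,0],-q[:,1],-np.ones(len(q))]@T[:3,:3].T
def plane(uv,z,T,K,k1):
    o,r=ray(uv,T,K,k1); return o+r*((z-o[2])/r[:,2])[:,None]
def cloud(d,T,K,k1):
    v,u=np.mgrid[:d.shape[0],:d.shape[1]]; o,r=ray(np.c_[u.ravel(),v.ravel()],T,K,k1)
    return (o+r*d.ravel()[:,None]).reshape(d.shape+(3,))
def proj(P,T,K,k1):
    c=(np.atleast_2d(P)-T[:3,3])@T[:3,:3]; x=c[:,0]/-c[:,2]; y=-c[:,1]/-c[:,2]; r=1+k1*(x*x+y*y)
    return np.c_[K[0,0]*x*r+K[0,2],K[1,1]*y*r+K[1,2]]
E
python3 - <<'E'
from h import *
p,d,T,K,k1=load("top0")
C=cloud(d,T,K,k1)
def P(u,v): print((u,v),np.round(C[v,u],3))
print("desk z",np.median(C[250:300,100:140,2]),np.median(C[300:340,420:500,2]))
for uv in [(341,184),(341,208),(342,232),(176,178),(173,168),(231,158),(225,165),(207,144),(404,184),(402,192),(130,238),(109,203),(122,175),(283,238),(203,220),(197,189),(211,190)]: P(*uv)
h=cv2.cvtColor(p,cv2.COLOR_RGB2HSV)
m=((h[...,1]<60)&(h[...,2]>140)).astype(np.uint8); m[:,:322]=0; m[:,362:]=0; m[:165]=0; m[248:]=0
for c in cv2.findContours(m,cv2.RETR_EXTERNAL,cv2.CHAIN_APPROX_NONE)[0]:
    if cv2.contourArea(c)<20: continue
    e=cv2.fitEllipse(c); print("ring",e, np.round(plane([e[0]],0.024,T,K,k1),4))
# tester corners deck, white
m=((C[...,2]>.08)&(C[...,2]<.115)&(h[...,1]<60)&(h[...,2]>120)).astype(np.uint8); m[:,:140]=0;m[:,270:]=0;m[:125]=0;m[225:]=0
pts=C[m>0][:,:2].astype(np.float32); r=cv2.minAreaRect(pts); print("deck",r,cv2.boxPoints(r))
m=(C[...,2]>.13);m[:,:140]=0;m[:,270:]=0;m[:125]=0;m[225:]=0
n,L,st,ce=cv2.connectedComponentsWithStats(m.astype(np.uint8))
for i in range(1,n):
    if st[i,4]>15:
        q=C[L==i]; print(st[i],np.round(q.min(0),3),np.round(q.max(0),3),np.round(np.median(q,0),3))
E
```

```text
desk z 0.7176719572980117 -1.1048675654712348e-05
(341, 184) [ 0.576 -0.318  0.006]
(341, 208) [ 0.483 -0.317  0.005]
(342, 232) [ 0.39  -0.318  0.012]
(176, 178) [0.555 0.293 0.145]
(173, 168) [0.578 0.295 0.2  ]
(231, 158) [0.602 0.093 0.262]
(225, 165) [0.578 0.112 0.262]
(207, 144) [0.679 0.187 0.158]
(404, 184) [ 0.549 -0.513  0.157]
(402, 192) [ 0.527 -0.515  0.122]
(130, 238) [0.352 0.475 0.006]
(109, 203) [0.472 0.544 0.071]
(122, 175) [0.583 0.512 0.048]
(283, 238) [ 0.361 -0.096  0.028]
(203, 220) [0.417 0.199 0.072]
(197, 189) [0.519 0.218 0.136]
(211, 190) [0.519 0.169 0.121]
ring ((341.52691650390625, 231.52691650390625), (11.469355583190918, 11.641772270202637), 135.0) [[ 0.3908 -0.3143  0.024 ]]
ring ((340.36798095703125, 206.7348175048828), (13.349241256713867, 14.658234596252441), 115.8993148803711) [[ 0.4843 -0.3112  0.024 ]]
ring ((341.3362121582031, 182.91448974609375), (15.978909492492676, 16.9194393157959), 100.19173431396484) [[ 0.5762 -0.316   0.024 ]]
deck ((0.5782422423362732, 0.2021021544933319), (0.3792130649089813, 0.31759199500083923), 87.1556167602539) [[0.41023296 0.02060923]
 [0.7274337  0.00484923]
 [0.7462515  0.38359508]
 [0.4290508  0.39935508]]
[198 136  17  17 226] [ 0.186 -0.003  0.132] [0.711 0.22  1.848] [0.681 0.19  0.155]
[217 156  30  19 473] [ 0.186 -0.003  0.13 ] [0.613 0.143 1.848] [0.581 0.092 0.252]
[165 162  21  20 316] [0.543 0.262 0.138] [0.614 0.335 0.203] [0.576 0.295 0.151]
[191 187  10   5  17] [0.512 0.207 0.13 ] [0.525 0.24  0.14 ] [0.519 0.219 0.133]
```

```bash
python3 -m creep '[{"gripper":0,"x":-0.01,"y":0.03,"z":-0.02,"wz":-0.1},{"gripper":0,"x":-0.02,"y":0.065,"z":-0.04,"wz":-0.2},{"gripper":0,"x":-0.035,"y":0.10,"z":-0.06,"wz":-0.3},{"gripper":0,"x":-0.05,"y":0.135,"z":-0.08,"wz":-0.4},{"gripper":0,"x":-0.06,"y":0.17,"z":-0.1,"wz":-0.45},{"gripper":0,"x":-0.07,"y":0.21,"z":-0.1,"wz":-0.45},{"gripper":0,"x":-0.085,"y":0.25,"z":-0.1,"wz":-0.45},{"gripper":0,"x":-0.1,"y":0.29,"z":-0.1,"wz":-0.45},{"gripper":0,"x":-0.11,"y":0.325,"z":-0.1,"wz":-0.45},{"gripper":0,"x":-0.12,"y":0.35,"z":-0.1,"wz":-0.45}]'
python3 - <<'E'
from h import *
s=grab("wrist","w1"); s=sense(); print(s["clock"],s["ee_pos"],np.round(s["eef_rot"],3).tolist(),s["dq"])
E
```

```text
0.2 [0.2825106  0.58504889 0.21402394] [[0.435, 0.901, -0.0], [0.901, -0.435, -0.001], [-0.001, 0.0, -1.0]] [ 0.05436008 -0.07911779 -0.0313763  -0.07480504 -0.12405269  0.0351054
  0.01455021]$[0]: bad value
```

View pics/w1.png

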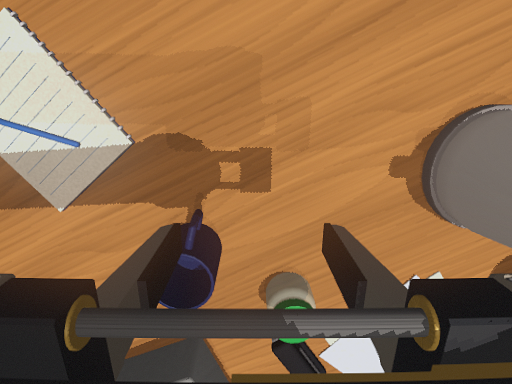

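The view is unchanged (the move was refused, since it seems every key is needed). I'll retry with all of them.

```bash
python3 -m creep '[{"gripper":0,"x":-0.01,"y":0.03,"z":-0.02,"wx":0,"wy":0,"wz":-0.1},{"gripper":0,"x":-0.02,"y":0.065,"z":-0.04,"wx":0,"wy":0,"wz":-0.2},{"gripper":0,"x":-0.035,"y":0.10,"z":-0.06,"wx":0,"wy":0,"wz":-0.3},{"gripper":0,"x":-0.05,"y":0.135,"z":-0.08,"wx":0,"wy":0,"wz":-0.4},{"gripper":0,"x":-0.06,"y":0.17,"z":-0.1,"wx":0,"wy":0,"wz":-0.45},{"gripper":0,"x":-0.07,"y":0.21,"z":-0.1,"wx":0,"wy":0,"wz":-0.45},{"gripper":0,"x":-0.085,"y":0.25,"z":-0.1,"wx":0,"wy":0,"wz":-0.45},{"gripper":0,"x":-0.1,"y":0.29,"z":-0.1,"wx":0,"wy":0,"wz":-0.45},{"gripper":0,"x":-0.11,"y":0.325,"z":-0.1,"wx":0,"wy":0,"wz":-0.45},{"gripper":0,"x":-0.12,"y":0.35,"z":-0.1,"wx":0,"wy":0,"wz":-0.45}]'
python3 - <<'E'
from h import *
s=grab("wrist","w2"); s=sense(); print(s["clock"],s["ee_pos"],np.round(s["eef_rot"],3).tolist(),s["dq"])
E
```

```text
clock: 1.03
ee_pos: [0.5488, 0.3209, 0.3145]
eef_rot: [[0.004, 1.0, 0.001], [1.0, -0.004, -0.002], [-0.002, 0.001, -1.0]]
contact_force: [-0.3, -0.0, -0.4]
finger_gap: 0.092
1.0833 [0.55222142 0.3158841  0.31431841] [[0.011, 1.0, 0.003], [1.0, -0.011, -0.005], [-0.005, 0.003, -1.0]] [-2.00525703 -0.92228025 -0.96755761  1.5524822   0.41880568  0.07161698
 -6.24318066]
```

View pics/w2.png

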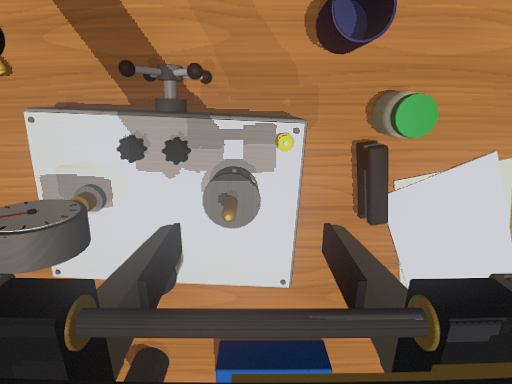

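```bash
cat > post.py <<'E'
from h import *
import sys
def post(tag,show=False):
    p,d,T,K,k1=load(tag); h=cv2.cvtColor(p,cv2.COLOR_RGB2HSV); C=cloud(d,T,K,k1)
    near=(abs(C[...,0]-.577)<.05)&(abs(C[...,1]-.297)<.05)
    # tip region by depth
    t=near&(C[...,2]>.1985)&(C[...,2]<.21); q=C[t]; 
    v,u=np.nonzero(t); print("tip n",t.sum(),np.round(q.mean(0),4),u.mean(),v.mean(), "ray", np.round(plane([[u.mean(),v.mean()]],.201,T,K,k1),4))
    c=near&(C[...,2]>.145)&(C[...,2]<.156)
    cnt=max(cv2.findContours(c.astype(np.uint8),0,1)[0],key=cv2.contourArea)
    hull=cv2.convexHull(cnt)[:,0]; P=plane(hull,.150,T,K,k1)[:,:2]
    (cx,cy),r=cv2.minEnclosingCircle(P.astype(np.float32)); print("carrier",round(cx,4),round(cy,4),"d",2*r)
    sh=near&(C[...,2]>.16)&(C[...,2]<.198); q=C[sh]; print("shaft",np.round(q.mean(0),4), sh.sum())
for t in sys.argv[1:]: post(t)
E
python3 - <<'E'
from h import *
s=grab("wrist","w3"); s=sense(); print(s["clock"],s["ee_pos"],np.round(s["eef_rot"],3).tolist(),s["dq"])
E
python3 post.py w3 top0; python3 - <<'E'
from h import *
p,d,T,K,k1=load("w3"); C=cloud(d,T,K,k1)
print(np.round(C[196:226:3,222:242:2,2],3))
cv2.imwrite("pics/w3c.png",cv2.resize(p[150:250,180:290,::-1],None,fx=6,fy=6,interpolation=0))
print(np.round(T,4))
E
```

```text
1.1333 [0.54987083 0.31878655 0.31419242] [[0.01, 1.0, 0.002], [1.0, -0.01, -0.003], [-0.003, 0.002, -1.0]] [-3.12172624 -0.58051166 -4.38167619  0.9197309  -1.77185432  0.02928781
 -2.50562449]
tip n 41 [0.5803 0.2943 0.1998] 232.6829268292683 213.70731707317074 ray [[0.5798 0.2944 0.201 ]]
carrier 0.5801 0.2945 d 0.07199520617723465
shaft [0.5766 0.2952 0.1847] 231
tip n 6 [0.5781 0.2965 0.2011] 172.66666666666666 168.0 ray [[0.5781 0.2965 0.201 ]]
carrier 0.5789 0.2976 d 0.07254517078399658
shaft [0.5779 0.2928 0.1824] 23
[[0.15  0.151 0.149 0.15  0.152 0.16  0.162 0.161 0.16  0.153]
 [0.148 0.149 0.149 0.149 0.167 0.172 0.172 0.172 0.171 0.163]
 [0.149 0.149 0.148 0.161 0.179 0.183 0.182 0.181 0.179 0.172]
 [0.15  0.149 0.149 0.186 0.19  0.192 0.193 0.19  0.187 0.182]
 [0.149 0.149 0.148 0.192 0.194 0.198 0.196 0.194 0.193 0.187]
 [0.149 0.15  0.192 0.194 0.198 0.198 0.199 0.198 0.195 0.193]
 [0.15  0.149 0.149 0.196 0.2   0.2   0.2   0.199 0.195 0.149]
 [0.149 0.15  0.149 0.149 0.196 0.199 0.198 0.197 0.15  0.149]
 [0.149 0.148 0.149 0.148 0.15  0.15  0.15  0.15  0.15  0.15 ]
 [0.099 0.148 0.149 0.15  0.149 0.15  0.149 0.149 0.149 0.149]]
[[ 0.0108 -0.9547 -0.2975  0.4675]
 [ 0.9999  0.0092  0.0069  0.3166]
 [-0.0039 -0.2976  0.9547  0.4832]
 [ 0.      0.      0.      1.    ]]
```

View pics/w3c.png

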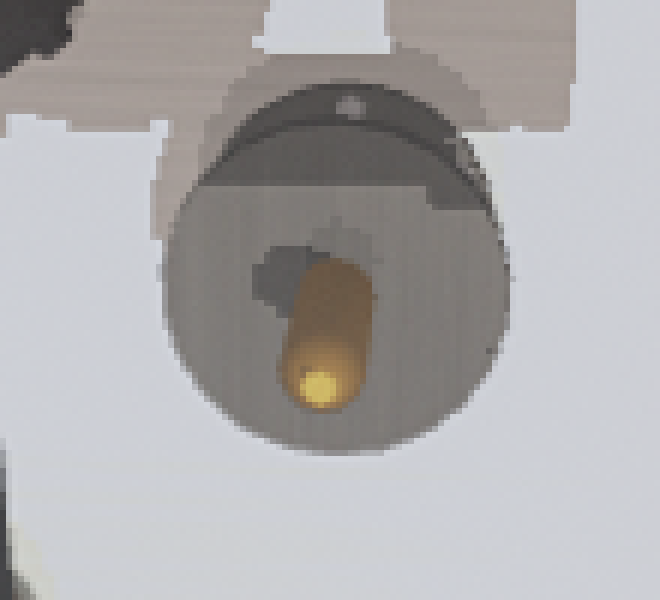

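```bash
python3 - <<'E'
from h import *
for t in ["w4","w5","w6","w7"]:
    s=grab("wrist",t); print(s["clock"],np.round(s["ee_pos"],4),np.round(s["eef_rot"][0],3),np.round(s["dq"],1))
E
python3 post.py w4 w5 w6 w7
```

```text
1.1333 [0.5499 0.3188 0.3142] [0.01  1.    0.002] [-3.1 -0.6 -4.4  0.9 -1.8  0.  -2.5]
1.1833 [0.5474 0.3222 0.3142] [0.005 1.    0.   ] [-2.8 -0.4 -3.6  0.4 -1.1  0.1 -0.5]
1.2333 [0.5458 0.3245 0.3142] [ 0.002  1.    -0.001] [-2.  -0.3 -2.   0.2 -0.2  0.1 -0.1]
1.2833 [0.5448 0.3259 0.3143] [-0.001  1.    -0.001] [-1.3 -0.3 -1.   0.   0.  -0.1  0. ]
tip n 45 [0.5803 0.2943 0.1998] 229.77777777777777 216.0 ray [[0.5798 0.2944 0.201 ]]
carrier 0.5801 0.2944 d 0.07207006961107254
shaft [0.5767 0.2952 0.1851] 230
tip n 37 [0.5803 0.2944 0.1999] 226.43243243243242 218.32432432432432 ray [[0.5799 0.2945 0.201 ]]
carrier 0.5798 0.2942 d 0.07272767275571823
shaft [0.5765 0.2953 0.1846] 235
tip n 46 [0.5802 0.2943 0.1998] 223.97826086956522 219.58695652173913 ray [[0.5797 0.2945 0.201 ]]
carrier 0.58 0.2945 d 0.07242932170629501
shaft [0.5766 0.2954 0.1846] 236
tip n 39 [0.5802 0.2942 0.2   ] 222.3846153846154 220.46153846153845 ray [[0.5798 0.2943 0.201 ]]
carrier 0.5798 0.2941 d 0.07269712537527084
shaft [0.5766 0.2954 0.1847] 236
```

```bash
python3 -m creep '[{"gripper":0,"x":-0.03,"y":0,"z":0,"wx":0,"wy":0,"wz":0},{"gripper":0,"x":-0.07,"y":0,"z":0,"wx":0,"wy":0,"wz":0},{"gripper":0,"x":-0.11,"y":0,"z":0,"wx":0,"wy":0,"wz":0},{"gripper":0,"x":-0.15,"y":0,"z":0,"wx":0,"wy":0,"wz":0},{"gripper":0,"x":-0.19,"y":0,"z":0,"wx":0,"wy":0,"wz":0},{"gripper":0,"x":-0.23,"y":0,"z":0,"wx":0,"wy":0,"wz":0},{"gripper":0,"x":-0.27,"y":0,"z":0,"wx":0,"wy":0,"wz":0},{"gripper":0,"x":-0.31,"y":0,"z":0,"wx":0,"wy":0,"wz":0},{"gripper":0,"x":-0.35,"y":0,"z":0,"wx":0,"wy":0,"wz":0},{"gripper":0,"x":-0.39,"y":0,"z":0,"wx":0,"wy":0,"wz":0}]'
python3 -m creep '[{"gripper":0,"x":-0.04,"y":0,"z":0.01,"wx":0,"wy":0,"wz":0},{"gripper":0,"x":-0.08,"y":0,"z":0.02,"wx":0,"wy":0,"wz":0},{"gripper":0,"x":-0.115,"y":0,"z":0.04,"wx":0,"wy":0,"wz":0},{"gripper":0,"x":-0.15,"y":0,"z":0.06,"wx":0,"wy":0,"wz":0},{"gripper":0,"x":-0.18,"y":0,"z":0.08,"wx":0,"wy":0,"wz":0},{"gripper":0,"x":-0.21,"y":0,"z":0.10,"wx":0,"wy":0,"wz":0},{"gripper":0,"x":-0.23,"y":0,"z":0.115,"wx":0,"wy":0,"wz":0},{"gripper":0,"x":-0.245,"y":0,"z":0.115,"wx":0,"wy":0,"wz":0},{"gripper":0,"x":-0.25,"y":0,"z":0.115,"wx":0,"wy":0,"wz":0},{"gripper":0,"x":-0.25,"y":0,"z":0.115,"wx":0,"wy":0,"wz":0}]'
python3 - <<'E'
from h import *
for t in ["w8","w9"]:
    s=grab("wrist",t); print(s["clock"],np.round(s["ee_pos"],4),np.round(s["eef_rot"],3).tolist(),np.round(s["dq"],1))
E
```

```text
clock: 2.17
ee_pos: [0.5454, -0.0646, 0.3149]
eef_rot: [[-0.004, 1.0, 0.001], [1.0, 0.004, 0.001], [0.001, 0.001, -1.0]]
contact_force: [0.2, 0.0, 0.2]
finger_gap: 0.0921
clock: 3.0
ee_pos: [0.5466, -0.3151, 0.2005]
eef_rot: [[-0.0, 1.0, 0.001], [1.0, 0.0, -0.001], [-0.001, 0.001, -1.0]]
contact_force: [0.1, 0.7, -0.2]
finger_gap: 0.0921
3.0 [ 0.5466 -0.3151  0.2005] [[-0.0, 1.0, 0.001], [1.0, 0.0, -0.001], [-0.001, 0.001, -1.0]] [-1.5 -1.4 -1.2  0.5 -0.2 -0.  -0.7]
3.05 [ 0.547  -0.3138  0.2008] [[-0.001, 1.0, 0.002], [1.0, 0.001, 0.0], [0.0, 0.002, -1.0]] [-1.  -0.8 -0.7  0.6 -0.1  0.  -0.1]
```

View pics/w9.png

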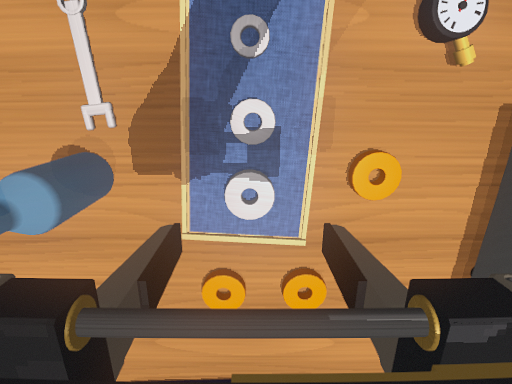

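```bash
cat > rings.py <<'E'
from h import *
import sys
def rings(tag):
    p,d,T,K,k1=load(tag); h=cv2.cvtColor(p,cv2.COLOR_RGB2HSV); C=cloud(d,T,K,k1)
    for nm,x0,zt,D in [("L",.576,.026,.064),("M",.484,.023,.054),("S",.391,.020,.044)]:
        near=(abs(C[...,0]-x0)<.045)&(abs(C[...,1]+.314)<.045)
        g=near&(h[...,1]<70)&(C[...,2]>zt-.005)
        if g.sum()<50: continue
        cs=cv2.findContours(g.astype(np.uint8),0,cv2.CHAIN_APPROX_NONE)[0]; c=max(cs,key=cv2.contourArea)
        P=plane(c[:,0],zt,T,K,k1)[:,:2].astype(np.float32); e=cv2.fitEllipse(P); (cx,cy),r=cv2.minEnclosingCircle(P)
        # hole
        hole=np.zeros(g.shape,np.uint8); cv2.drawContours(hole,[c],-1,1,-1); hole=(hole>0)&~g
        cnt=cv2.findContours(hole.astype(np.uint8),0,cv2.CHAIN_APPROX_NONE)[0]; ho=None
        if cnt:
            q=max(cnt,key=cv2.contourArea)
            if len(q)>5: ho=np.round(cv2.minEnclosingCircle(plane(q[:,0],zt,T,K,k1)[:,:2].astype(np.float32))[0],4)
        print(tag,nm,"ell",np.round(e[0],4),np.round(e[1],4),"circ",round(cx,4),round(cy,4),round(2*r,4),"hole",ho,"z",np.round(np.median(C[g][:,2]),4))
for t in sys.argv[1:]: rings(t)
E
python3 rings.py w8 w9 top0
```

```text
w8 L ell [ 0.575  -0.3179] [0.0618 0.0624] circ 0.5751 -0.3182 0.0639 hole [ 0.5749 -0.3174] z 0.0252
w8 M ell [ 0.7754 -0.2815] [0.0531 0.7791] circ 0.7928 -0.3046 0.4932 hole None z 0.3047
w8 S ell [ 0.3928 -0.3173] [0.0424 0.0426] circ 0.3929 -0.3175 0.0439 hole [ 0.3925 -0.3175] z 0.0188
w9 L ell [ 0.5751 -0.3179] [0.0617 0.0624] circ 0.5752 -0.3182 0.0639 hole [ 0.5746 -0.3181] z 0.0251
w9 M ell [ 0.7764 -0.2833] [0.0527 0.8305] circ 0.79 -0.3091 0.4893 hole None z 0.3049
w9 S ell [ 0.3928 -0.3174] [0.0424 0.0425] circ 0.3928 -0.3175 0.0439 hole [ 0.3929 -0.3173] z 0.0188
top0 L ell [ 0.5747 -0.3165] [0.057  0.0603] circ 0.5737 -0.3162 0.0641 hole [ 0.5774 -0.3163] z 0.0274
top0 M ell [ 0.483  -0.3116] [0.0488 0.0515] circ 0.4828 -0.3111 0.0559 hole [ 0.4888 -0.3155] z 0.0234
top0 S ell [ 0.3919 -0.3154] [0.0375 0.0391] circ 0.391 -0.3153 0.0437 hole None z 0.0208
```

```bash
sed -i 's/&(C\[...,2\]>zt-.005)/\&(C[...,2]>zt-.005)\&(C[...,2]<.05)/' rings.py; python3 rings.py w8 w9
python3 -m creep '[{"gripper":0,"x":-0.004,"y":0.01,"z":0.02,"wx":0,"wy":0,"wz":0},{"gripper":0,"x":-0.004,"y":0.02,"z":0.05,"wx":0,"wy":0,"wz":0},{"gripper":0,"x":-0.004,"y":0.028,"z":0.08,"wx":0,"wy":0,"wz":0},{"gripper":0,"x":-0.004,"y":0.028,"z":0.11,"wx":0,"wy":0,"wz":0},{"gripper":0,"x":-0.004,"y":0.028,"z":0.13,"wx":0,"wy":0,"wz":0},{"gripper":0,"x":-0.004,"y":0.028,"z":0.145,"wx":0,"wy":0,"wz":0},{"gripper":0,"x":-0.004,"y":0.028,"z":0.15,"wx":0,"wy":0,"wz":0},{"gripper":0,"x":-0.004,"y":0.028,"z":0.15,"wx":0,"wy":0,"wz":0},{"gripper":0,"x":-0.004,"y":0.028,"z":0.15,"wx":0,"wy":0,"wz":0},{"gripper":0,"x":-0.004,"y":0.028,"z":0.15,"wx":0,"wy":0,"wz":0}]'
```

```text
w8 L ell [ 0.575  -0.3179] [0.0618 0.0624] circ 0.5751 -0.3182 0.0639 hole [ 0.5749 -0.3174] z 0.0251
w8 M ell [ 0.4844 -0.3141] [0.0521 0.0522] circ 0.4844 -0.3142 0.0537 hole [ 0.4844 -0.3141] z 0.0219
w8 S ell [ 0.3928 -0.3173] [0.0424 0.0426] circ 0.3929 -0.3175 0.0439 hole [ 0.3925 -0.3175] z 0.0188
w9 L ell [ 0.5751 -0.3179] [0.0617 0.0624] circ 0.5752 -0.3182 0.0639 hole [ 0.5746 -0.3181] z 0.0251
w9 M ell [ 0.4844 -0.3141] [0.052  0.0526] circ 0.4843 -0.3142 0.0538 hole [ 0.4843 -0.3143] z 0.0219
w9 S ell [ 0.3928 -0.3174] [0.0424 0.0425] circ 0.3928 -0.3175 0.0439 hole [ 0.3929 -0.3173] z 0.0188
clock: 3.93
ee_pos: [0.575, -0.3193, 0.0516]
eef_rot: [[-0.0, 1.0, 0.003], [1.0, 0.0, -0.001], [-0.001, 0.003, -1.0]]
contact_force: [-0.2, 0.2, 0.1]
finger_gap: 0.092
```

```bash
python3 -m creep '[{"gripper":0,"x":0.001,"y":0,"z":0.015,"wx":0,"wy":0,"wz":0},{"gripper":0,"x":0.001,"y":0,"z":0.03,"wx":0,"wy":0,"wz":0},{"gripper":0,"x":0.001,"y":0,"z":0.038,"wx":0,"wy":0,"wz":0},{"gripper":0,"x":0.001,"y":0,"z":0.038,"wx":0,"wy":0,"wz":0},{"gripper":0,"x":0.001,"y":0,"z":0.038,"wx":0,"wy":0,"wz":0},{"gripper":0,"x":0.001,"y":0,"z":0.038,"wx":0,"wy":0,"wz":0},{"gripper":0,"x":0.001,"y":0,"z":0.038,"wx":0,"wy":0,"wz":0},{"gripper":0,"x":0.001,"y":0,"z":0.038,"wx":0,"wy":0,"wz":0},{"gripper":0,"x":0.001,"y":0,"z":0.038,"wx":0,"wy":0,"wz":0},{"gripper":0,"x":0.001,"y":0,"z":0.038,"wx":0,"wy":0,"wz":0}]'
python3 - <<'E'
from h import *
grab("side","s1"); s=grab("wrist","w10"); print(s["ee_pos"])
E
```

```text
clock: 4.77
ee_pos: [0.5739, -0.318, 0.0119]
eef_rot: [[-0.0, 1.0, 0.001], [1.0, 0.0, -0.0], [-0.0, 0.001, -1.0]]
contact_force: [0.4, 0.8, -0.4]
finger_gap: 0.0915
[ 0.57388531 -0.31796136  0.01187024]
```

View pics/w10.png

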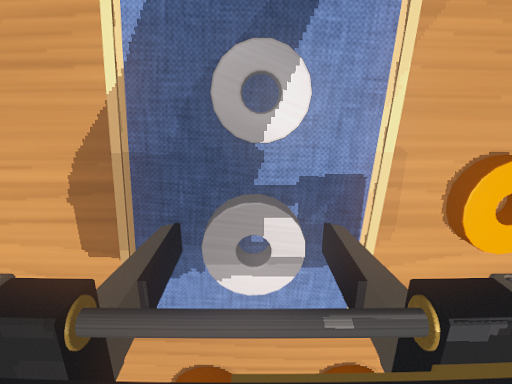

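```bash
python3 -m creep '[{"gripper":1,"x":0,"y":0.001,"z":0,"wx":0,"wy":0,"wz":0},{"gripper":1,"x":0,"y":0.001,"z":0,"wx":0,"wy":0,"wz":0},{"gripper":1,"x":0,"y":0.001,"z":0,"wx":0,"wy":0,"wz":0},{"gripper":1,"x":0,"y":0.001,"z":0,"wx":0,"wy":0,"wz":0},{"gripper":1,"x":0,"y":0.001,"z":0,"wx":0,"wy":0,"wz":0},{"gripper":1,"x":0,"y":0.001,"z":0,"wx":0,"wy":0,"wz":0},{"gripper":1,"x":0,"y":0.001,"z":0,"wx":0,"wy":0,"wz":0},{"gripper":1,"x":0,"y":0.001,"z":0,"wx":0,"wy":0,"wz":0},{"gripper":1,"x":0,"y":0.001,"z":0,"wx":0,"wy":0,"wz":0},{"gripper":1,"x":0,"y":0.001,"z":0,"wx":0,"wy":0,"wz":0}]'
```

```text
clock: 5.7
ee_pos: [0.5747, -0.3176, 0.0115]
eef_rot: [[-0.0, 1.0, -0.0], [1.0, 0.0, 0.0], [0.0, -0.0, -1.0]]
contact_force: [-0.6, 0.7, 0.3]
finger_gap: 0.0636
```

```bash
python3 -m creep '[{"gripper":1,"x":0,"y":0,"z":-0.01,"wx":0,"wy":0,"wz":0},{"gripper":1,"x":0,"y":0,"z":-0.03,"wx":0,"wy":0,"wz":0},{"gripper":1,"x":0,"y":0,"z":-0.06,"wx":0,"wy":0,"wz":0},{"gripper":1,"x":0,"y":0,"z":-0.10,"wx":0,"wy":0,"wz":0},{"gripper":1,"x":0,"y":0,"z":-0.14,"wx":0,"wy":0,"wz":0},{"gripper":1,"x":0,"y":0,"z":-0.18,"wx":0,"wy":0,"wz":0},{"gripper":1,"x":0.01,"y":0,"z":-0.22,"wx":0,"wy":0,"wz":0},{"gripper":1,"x":0.025,"y":0,"z":-0.255,"wx":0,"wy":0,"wz":0},{"gripper":1,"x":0.05,"y":0.002,"z":-0.285,"wx":0,"wy":0,"wz":0},{"gripper":1,"x":0.08,"y":0.005,"z":-0.303,"wx":0,"wy":0,"wz":0}]'
python3 - <<'E'
from h import *
s=grab("wrist","w11"); print(s["ee_pos"])
E
```

```text
clock: 6.53
ee_pos: [0.5793, -0.2404, 0.3189]
eef_rot: [[0.005, 1.0, 0.004], [1.0, -0.005, -0.003], [-0.003, 0.004, -1.0]]
contact_force: [1.2, -0.1, -4.3]
finger_gap: 0.0639
[ 0.57930456 -0.24035714  0.31888154]
```

View pics/w11.png

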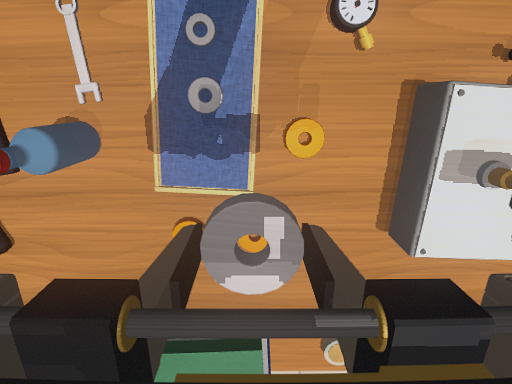

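```bash
cat > held.py <<'E'
from h import *
import sys
def held(tag,ztop,s,r0):
    "ring centre in world by the wrist model, ztop world height of its top face"
    p,d,T,K,k1=load(tag); h=cv2.cvtColor(p,cv2.COLOR_RGB2HSV); C=cloud(d,T,K,k1)
    R=np.array(s["eef_rot"]); Q=(C-np.array(s["ee_pos"]))@R  # tool frame
    g=(abs(Q[...,2]+(ztop))<.005)&(np.hypot(Q[...,0],Q[...,1])<r0+.006)&(h[...,1]<70)
    c=max(cv2.findContours(g.astype(np.uint8),0,cv2.CHAIN_APPROX_NONE)[0],key=cv2.contourArea)
    o,r=ray(c[:,0],T,K,k1); o=(o-s["ee_pos"])@R; r=r@R
    P=(o+r*((-ztop-o[2])/r[:,2])[:,None])[:,:2].astype(np.float32)
    cir=cv2.minEnclosingCircle(P); 
    hole=np.zeros(g.shape,np.uint8); cv2.drawContours(hole,[c],-1,1,-1); hole=(hole>0)&~g
    q=max(cv2.findContours(hole.astype(np.uint8),0,cv2.CHAIN_APPROX_NONE)[0],key=cv2.contourArea)
    o,r=ray(q[:,0],T,K,k1); o=(o-s["ee_pos"])@R; r=r@R
    H=(o+r*((-ztop-o[2])/r[:,2])[:,None])[:,:2].astype(np.float32); hc=cv2.minEnclosingCircle(H)
    print(tag,"tool-frame outer",np.round(cir[0],4),round(2*cir[1],4),"hole",np.round(hc[0],4),round(2*hc[1],4),"depth z",np.round(np.median(Q[g][:,2]),4))
E
python3 -m creep '[{"gripper":1,"x":0.035,"y":0,"z":0.002,"wx":0,"wy":0,"wz":0},{"gripper":1,"x":0.075,"y":0,"z":0.002,"wx":0,"wy":0,"wz":0},{"gripper":1,"x":0.115,"y":0,"z":0.002,"wx":0,"wy":0,"wz":0},{"gripper":1,"x":0.155,"y":0,"z":0.002,"wx":0,"wy":0,"wz":0},{"gripper":1,"x":0.195,"y":0,"z":0.002,"wx":0,"wy":0,"wz":0},{"gripper":1,"x":0.235,"y":0,"z":0.002,"wx":0,"wy":0,"wz":0},{"gripper":1,"x":0.275,"y":0,"z":0.002,"wx":0,"wy":0,"wz":0},{"gripper":1,"x":0.315,"y":0,"z":0.002,"wx":0,"wy":0,"wz":0},{"gripper":1,"x":0.355,"y":0,"z":0.002,"wx":0,"wy":0,"wz":0},{"gripper":1,"x":0.395,"y":0,"z":0.002,"wx":0,"wy":0,"wz":0}]'
python3 -m creep '[{"gripper":1,"x":0.035,"y":0,"z":0,"wx":0,"wy":0,"wz":0},{"gripper":1,"x":0.065,"y":0,"z":0,"wx":0,"wy":0,"wz":0},{"gripper":1,"x":0.09,"y":0,"z":0,"wx":0,"wy":0,"wz":0},{"gripper":1,"x":0.11,"y":0,"z":0.01,"wx":0,"wy":0,"wz":0},{"gripper":1,"x":0.125,"y":0,"z":0.025,"wx":0,"wy":0,"wz":0},{"gripper":1,"x":0.135,"y":0,"z":0.04,"wx":0,"wy":0,"wz":0},{"gripper":1,"x":0.137,"y":0,"z":0.05,"wx":0,"wy":0,"wz":0},{"gripper":1,"x":0.137,"y":0,"z":0.055,"wx":0,"wy":0,"wz":0},{"gripper":1,"x":0.137,"y":0,"z":0.055,"wx":0,"wy":0,"wz":0},{"gripper":1,"x":0.137,"y":0,"z":0.055,"wx":0,"wy":0,"wz":0}]'
python3 - <<'E'
from h import *
from held import held
for t in ["w12","w13","w14"]:
    s=grab("wrist",t); print(s["clock"],np.round(s["ee_pos"],4),np.round(s["eef_rot"],3).tolist())
    held(t,.0142,s,.032)
grab("side","s2")
E
```

```text
clock: 7.42
ee_pos: [0.5789, 0.1582, 0.3123]
eef_rot: [[0.001, 1.0, -0.001], [1.0, -0.001, -0.001], [-0.001, -0.001, -1.0]]
contact_force: [0.2, -0.3, -4.3]
finger_gap: 0.0636
clock: 8.25
ee_pos: [0.5802, 0.2923, 0.2576]
eef_rot: [[0.002, 1.0, 0.0], [1.0, -0.002, -0.001], [-0.001, 0.0, -1.0]]
contact_force: [1.5, -0.3, -4.0]
finger_gap: 0.0633
8.25 [0.5802 0.2923 0.2576] [[0.002, 1.0, 0.0], [1.0, -0.002, -0.001], [-0.001, 0.0, -1.0]]
w12 tool-frame outer [-0.0001 -0.0044] 0.0752 hole [-0.0007 -0.0009] 0.0208 depth z -0.0135
8.3 [0.5805 0.2926 0.2583] [[0.002, 1.0, 0.001], [1.0, -0.002, -0.0], [-0.0, 0.001, -1.0]]
w13 tool-frame outer [ 0.0002 -0.0051] 0.0756 hole [-0.0009 -0.0006] 0.0205 depth z -0.0135
8.35 [0.5806 0.2929 0.2587] [[0.002, 1.0, 0.002], [1.0, -0.002, 0.0], [0.0, 0.002, -1.0]]
w14 tool-frame outer [-0.0001 -0.0044] 0.0752 hole [-0.0012 -0.0009] 0.0208 depth z -0.0135
```

View pics/w14.png

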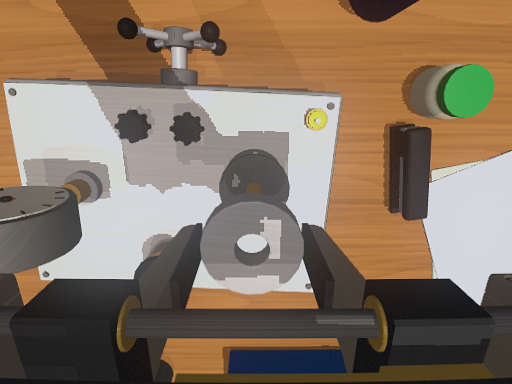

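```bash
python3 -m creep '[{"gripper":1,"x":0.002,"y":0,"z":0.01,"wx":0,"wy":0,"wz":0},{"gripper":1,"x":0.002,"y":0,"z":0.02,"wx":0,"wy":0,"wz":0},{"gripper":1,"x":0.002,"y":0,"z":0.03,"wx":0,"wy":0,"wz":0},{"gripper":1,"x":0.002,"y":0,"z":0.038,"wx":0,"wy":0,"wz":0},{"gripper":1,"x":0.002,"y":0,"z":0.044,"wx":0,"wy":0,"wz":0},{"gripper":1,"x":0.002,"y":0,"z":0.047,"wx":0,"wy":0,"wz":0},{"gripper":1,"x":0.002,"y":0,"z":0.048,"wx":0,"wy":0,"wz":0},{"gripper":1,"x":0.002,"y":0,"z":0.048,"wx":0,"wy":0,"wz":0},{"gripper":1,"x":0.002,"y":0,"z":0.048,"wx":0,"wy":0,"wz":0},{"gripper":1,"x":0.002,"y":0,"z":0.048,"wx":0,"wy":0,"wz":0}]'
python3 - <<'E'
from h import *
from held import held
for t in ["w15","w16"]:
    s=grab("wrist",t); print(s["clock"],np.round(s["ee_pos"],4),np.round(s["eef_rot"],3).tolist())
    held(t,.0142,s,.032)
p=load("w16")[0]; cv2.imwrite("pics/w16c.png",cv2.resize(p[170:310,180:330,::-1],None,fx=4,fy=4,interpolation=0))
E
```

```text
clock: 9.28
ee_pos: [0.58, 0.2962, 0.2102]
eef_rot: [[-0.0, 1.0, 0.001], [1.0, 0.0, 0.001], [0.001, 0.001, -1.0]]
contact_force: [-0.5, 0.5, -3.5]
finger_gap: 0.0636
9.2833 [0.58   0.2962 0.2102] [[-0.0, 1.0, 0.001], [1.0, 0.0, 0.001], [0.001, 0.001, -1.0]]
w15 tool-frame outer [-0.0001 -0.0044] 0.0752 hole [-0.001  -0.0008] 0.0204 depth z -0.0135
9.3333 [0.58   0.2963 0.2102] [[-0.0, 1.0, 0.001], [1.0, 0.0, 0.001], [0.001, 0.001, -1.0]]
w16 tool-frame outer [-0.0001 -0.0044] 0.0752 hole [-0.001  -0.0003] 0.0206 depth z -0.0135
```

View pics/w16c.png

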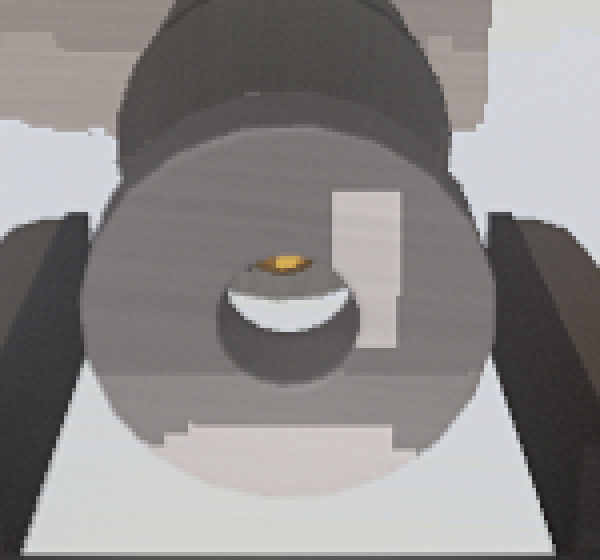

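```bash
python3 -m creep '[{"gripper":1,"x":-0.0005,"y":0,"z":0.004,"wx":0,"wy":0,"wz":0},{"gripper":1,"x":-0.0005,"y":0,"z":0.008,"wx":0,"wy":0,"wz":0},{"gripper":1,"x":-0.0005,"y":0,"z":0.012,"wx":0,"wy":0,"wz":0},{"gripper":1,"x":-0.0005,"y":0,"z":0.016,"wx":0,"wy":0,"wz":0},{"gripper":1,"x":-0.0005,"y":0,"z":0.02,"wx":0,"wy":0,"wz":0},{"gripper":1,"x":-0.0005,"y":0,"z":0.025,"wx":0,"wy":0,"wz":0},{"gripper":1,"x":-0.0005,"y":0,"z":0.03,"wx":0,"wy":0,"wz":0},{"gripper":1,"x":-0.0005,"y":0,"z":0.034,"wx":0,"wy":0,"wz":0},{"gripper":1,"x":-0.0005,"y":0,"z":0.037,"wx":0,"wy":0,"wz":0},{"gripper":1,"x":-0.0005,"y":0,"z":0.037,"wx":0,"wy":0,"wz":0}]'
python3 - <<'E'
from h import *
from held import held
s=grab("wrist","w17"); print(s["clock"],np.round(s["ee_pos"],4),s["contact_force"]); held("w17",.0142,s,.032)
p=load("w17")[0]; cv2.imwrite("pics/w17c.png",cv2.resize(p[170:310,180:330,::-1],None,fx=4,fy=4,interpolation=0))
E
```

```text
clock: 10.22
ee_pos: [0.5792, 0.2954, 0.1716]
eef_rot: [[-0.0, 1.0, -0.001], [1.0, 0.0, -0.001], [-0.001, -0.001, -1.0]]
contact_force: [0.4, -0.2, -4.4]
finger_gap: 0.0638
10.2167 [0.5792 0.2954 0.1716] [ 0.40069488 -0.22539248 -4.41910771]
w17 tool-frame outer [-0.0001 -0.0044] 0.0752 hole [-0.0013  0.0015] 0.0239 depth z -0.0135
```

View pics/w17c.png

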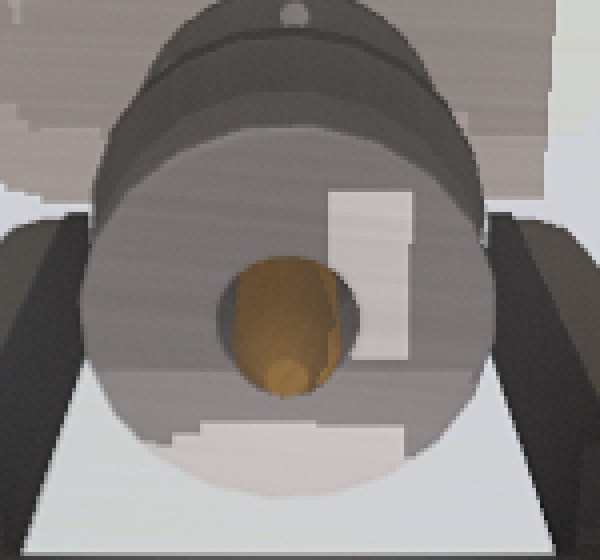

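```bash
python3 -m creep '[{"gripper":1,"x":0,"y":0,"z":0.004,"wx":0,"wy":0,"wz":0},{"gripper":1,"x":0,"y":0,"z":0.008,"wx":0,"wy":0,"wz":0},{"gripper":1,"x":0,"y":0,"z":0.011,"wx":0,"wy":0,"wz":0},{"gripper":1,"x":0,"y":0,"z":0.013,"wx":0,"wy":0,"wz":0},{"gripper":1,"x":0,"y":0,"z":0.015,"wx":0,"wy":0,"wz":0},{"gripper":1,"x":0,"y":0,"z":0.016,"wx":0,"wy":0,"wz":0},{"gripper":1,"x":0,"y":0,"z":0.017,"wx":0,"wy":0,"wz":0},{"gripper":1,"x":0,"y":0,"z":0.017,"wx":0,"wy":0,"wz":0},{"gripper":1,"x":0,"y":0,"z":0.017,"wx":0,"wy":0,"wz":0},{"gripper":1,"x":0,"y":0,"z":0.017,"wx":0,"wy":0,"wz":0}]'
```

```text
clock: 11.1
ee_pos: [0.5797, 0.2956, 0.1557]
eef_rot: [[-0.0, 1.0, 0.0], [1.0, 0.0, 0.0], [0.0, 0.0, -1.0]]
contact_force: [-0.6, -0.0, -3.7]
finger_gap: 0.0634
```

```bash
python3 -m creep '[{"gripper":1,"x":0,"y":0,"z":0.0005,"wx":0,"wy":0,"wz":0},{"gripper":1,"x":0,"y":0,"z":0.001,"wx":0,"wy":0,"wz":0},{"gripper":1,"x":0,"y":0,"z":0.0015,"wx":0,"wy":0,"wz":0},{"gripper":1,"x":0,"y":0,"z":0.002,"wx":0,"wy":0,"wz":0},{"gripper":1,"x":0,"y":0,"z":0.002,"wx":0,"wy":0,"wz":0},{"gripper":1,"x":0,"y":0,"z":0.002,"wx":0,"wy":0,"wz":0},{"gripper":1,"x":0,"y":0,"z":0.002,"wx":0,"wy":0,"wz":0},{"gripper":1,"x":0,"y":0,"z":0.002,"wx":0,"wy":0,"wz":0},{"gripper":1,"x":0,"y":0,"z":0.002,"wx":0,"wy":0,"wz":0},{"gripper":1,"x":0,"y":0,"z":0.002,"wx":0,"wy":0,"wz":0}]'
```

```text
clock: 11.93
ee_pos: [0.5796, 0.2956, 0.1536]
eef_rot: [[-0.0, 1.0, 0.0], [1.0, 0.0, 0.0], [0.0, 0.0, -1.0]]
contact_force: [0.5, -0.4, -3.3]
finger_gap: 0.0635
```

```bash
python3 -m creep '[{"gripper":1,"x":0,"y":0,"z":0.0003,"wx":0,"wy":0,"wz":0},{"gripper":1,"x":0,"y":0,"z":0.0006,"wx":0,"wy":0,"wz":0},{"gripper":1,"x":0,"y":0,"z":0.0009,"wx":0,"wy":0,"wz":0},{"gripper":1,"x":0,"y":0,"z":0.001,"wx":0,"wy":0,"wz":0},{"gripper":1,"x":0,"y":0,"z":0.001,"wx":0,"wy":0,"wz":0},{"gripper":1,"x":0,"y":0,"z":0.001,"wx":0,"wy":0,"wz":0},{"gripper":1,"x":0,"y":0,"z":0.001,"wx":0,"wy":0,"wz":0},{"gripper":1,"x":0,"y":0,"z":0.001,"wx":0,"wy":0,"wz":0},{"gripper":1,"x":0,"y":0,"z":0.001,"wx":0,"wy":0,"wz":0},{"gripper":1,"x":0,"y":0,"z":0.001,"wx":0,"wy":0,"wz":0}]'
python3 - <<'E'
from h import *
s=grab("wrist","w18"); p,d,T,K,k1=load("w18"); C=cloud(d,T,K,k1)
r=np.hypot(C[...,0]-.5797,C[...,1]-.2944); print("ring top z",np.median(C[(r>.014)&(r<.028)&(C[...,2]<.2)][:,2]), "carrier w6:")
E
```

```text
clock: 12.77
ee_pos: [0.5797, 0.2956, 0.1535]
eef_rot: [[-0.0, 1.0, 0.0], [1.0, 0.0, 0.0], [0.0, 0.0, -1.0]]
contact_force: [-4.5, -2.0, 5.3]
finger_gap: 0.0636
ring top z 0.16710219934282863 carrier w6:
```

```bash
python3 -m creep '[{"gripper":0,"x":0,"y":0,"z":0,"wx":0,"wy":0,"wz":0},{"gripper":0,"x":0,"y":0,"z":0,"wx":0,"wy":0,"wz":0},{"gripper":0,"x":0,"y":0,"z":0,"wx":0,"wy":0,"wz":0},{"gripper":0,"x":0,"y":0,"z":0,"wx":0,"wy":0,"wz":0},{"gripper":0,"x":0,"y":0,"z":0,"wx":0,"wy":0,"wz":0},{"gripper":0,"x":0,"y":0,"z":0,"wx":0,"wy":0,"wz":0},{"gripper":0,"x":0,"y":0,"z":-0.005,"wx":0,"wy":0,"wz":0},{"gripper":0,"x":0,"y":0,"z":-0.02,"wx":0,"wy":0,"wz":0},{"gripper":0,"x":0,"y":0,"z":-0.04,"wx":0,"wy":0,"wz":0},{"gripper":0,"x":0,"y":0,"z":-0.075,"wx":0,"wy":0,"wz":0}]'
python3 - <<'E'
from h import *
s=grab("wrist","w19"); p,d,T,K,k1=load("w19"); C=cloud(d,T,K,k1)
print(s["ee_pos"])
r=np.hypot(C[...,0]-.5797,C[...,1]-.2944); 
h=cv2.cvtColor(p,cv2.COLOR_RGB2HSV)
m=(r<.045)&(C[...,2]>.162)&(C[...,2]<.175)&(h[...,1]<70)
print("ring top z",np.median(C[m][:,2]))
c=max(cv2.findContours(m.astype(np.uint8),0,1)[0],key=cv2.contourArea); P=plane(c[:,0],.168,T,K,k1)[:,:2].astype(np.float32); print(cv2.minEnclosingCircle(P),cv2.fitEllipse(P))
E
```

```text
clock: 13.65
ee_pos: [0.5778, 0.2946, 0.2254]
eef_rot: [[-0.0, 1.0, -0.005], [1.0, 0.0, -0.003], [-0.003, -0.005, -1.0]]
contact_force: [0.5, 0.6, 0.0]
finger_gap: 0.0919
[0.57782817 0.29461101 0.22538372]
ring top z 0.1670797571943344
((0.5794855356216431, 0.29492661356925964), 0.03217111527919769) ((0.5796362161636353, 0.29455095529556274), (0.06190318614244461, 0.06301739811897278), 93.42401123046875)
```

View pics/w19.png

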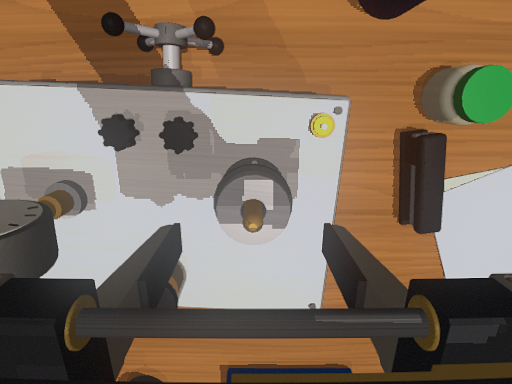

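```bash
python3 -m creep '[{"gripper":0,"x":0,"y":0,"z":-0.03,"wx":0,"wy":0,"wz":0},{"gripper":0,"x":-0.005,"y":0,"z":-0.065,"wx":0,"wy":0,"wz":0},{"gripper":0,"x":-0.025,"y":-0.01,"z":-0.09,"wx":0,"wy":0,"wz":0},{"gripper":0,"x":-0.06,"y":-0.02,"z":-0.09,"wx":0,"wy":0,"wz":0},{"gripper":0,"x":-0.10,"y":-0.03,"z":-0.09,"wx":0,"wy":0,"wz":0},{"gripper":0,"x":-0.14,"y":-0.04,"z":-0.09,"wx":0,"wy":0,"wz":0},{"gripper":0,"x":-0.18,"y":-0.05,"z":-0.09,"wx":0,"wy":0,"wz":0},{"gripper":0,"x":-0.22,"y":-0.06,"z":-0.09,"wx":0,"wy":0,"wz":0},{"gripper":0,"x":-0.26,"y":-0.07,"z":-0.09,"wx":0,"wy":0,"wz":0},{"gripper":0,"x":-0.30,"y":-0.08,"z":-0.09,"wx":0,"wy":0,"wz":0}]'
python3 -m creep '[{"gripper":0,"x":-0.04,"y":-0.005,"z":0,"wx":0,"wy":0,"wz":0},{"gripper":0,"x":-0.08,"y":-0.01,"z":0.005,"wx":0,"wy":0,"wz":0},{"gripper":0,"x":-0.12,"y":-0.015,"z":0.01,"wx":0,"wy":0,"wz":0},{"gripper":0,"x":-0.155,"y":-0.015,"z":0.03,"wx":0,"wy":0,"wz":0},{"gripper":0,"x":-0.19,"y":-0.015,"z":0.05,"wx":0,"wy":0,"wz":0},{"gripper":0,"x":-0.22,"y":-0.015,"z":0.075,"wx":0,"wy":0,"wz":0},{"gripper":0,"x":-0.25,"y":-0.015,"z":0.10,"wx":0,"wy":0,"wz":0},{"gripper":0,"x":-0.275,"y":-0.015,"z":0.13,"wx":0,"wy":0,"wz":0},{"gripper":0,"x":-0.295,"y":-0.015,"z":0.16,"wx":0,"wy":0,"wz":0},{"gripper":0,"x":-0.31,"y":-0.015,"z":0.19,"wx":0,"wy":0,"wz":0}]'
python3 -m creep '[{"gripper":0,"x":0,"y":0,"z":0.02,"wx":0,"wy":0,"wz":0},{"gripper":0,"x":0,"y":0,"z":0.04,"wx":0,"wy":0,"wz":0},{"gripper":0,"x":0,"y":0,"z":0.055,"wx":0,"wy":0,"wz":0},{"gripper":0,"x":0,"y":0,"z":0.065,"wx":0,"wy":0,"wz":0},{"gripper":0,"x":0,"y":0,"z":0.07,"wx":0,"wy":0,"wz":0},{"gripper":0,"x":0,"y":0,"z":0.07,"wx":0,"wy":0,"wz":0},{"gripper":0,"x":0,"y":0,"z":0.07,"wx":0,"wy":0,"wz":0},{"gripper":0,"x":0,"y":0,"z":0.07,"wx":0,"wy":0,"wz":0},{"gripper":0,"x":0,"y":0,"z":0.07,"wx":0,"wy":0,"wz":0},{"gripper":0,"x":0,"y":0,"z":0.07,"wx":0,"wy":0,"wz":0}]'
python3 - <<'E'
from h import *
s=grab("wrist","w20"); s=sense(); print(s["ee_pos"],np.round(s["eef_rot"],3).tolist())
E
python3 rings.py w20
```

```text
clock: 14.53
ee_pos: [0.499, -0.0063, 0.3183]
eef_rot: [[-0.0, 1.0, 0.002], [1.0, 0.0, 0.0], [0.0, 0.002, -1.0]]
contact_force: [0.6, 0.3, -0.9]
finger_gap: 0.0918
clock: 15.37
ee_pos: [0.4847, -0.317, 0.1269]
eef_rot: [[0.002, 1.0, 0.001], [1.0, -0.002, -0.002], [-0.002, 0.001, -1.0]]
contact_force: [0.5, -0.5, 0.6]
finger_gap: 0.0919
clock: 16.2
ee_pos: [0.4853, -0.3146, 0.0584]
eef_rot: [[-0.0, 1.0, 0.001], [1.0, 0.0, -0.001], [-0.001, 0.001, -1.0]]
contact_force: [0.3, 0.7, 0.3]
finger_gap: 0.0917
[ 0.48515799 -0.31455387  0.05828447] [[-0.0, 1.0, 0.001], [1.0, 0.0, -0.0], [-0.0, 0.001, -1.0]]
w20 M ell [ 0.4832 -0.3142] [0.0521 0.0529] circ 0.4832 -0.3143 0.0541 hole [ 0.4832 -0.3137] z 0.022
w20 S ell [ 0.392  -0.3173] [0.0421 0.0424] circ 0.392 -0.3172 0.0433 hole [ 0.392  -0.3175] z 0.0189
```

View pics/w20.png

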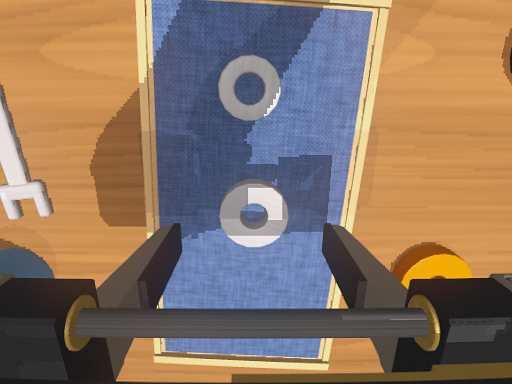

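```bash
python3 -m creep '[{"gripper":0,"x":0,"y":-0.0015,"z":0.015,"wx":0,"wy":0,"wz":0},{"gripper":0,"x":0,"y":-0.0015,"z":0.03,"wx":0,"wy":0,"wz":0},{"gripper":0,"x":0,"y":-0.0015,"z":0.04,"wx":0,"wy":0,"wz":0},{"gripper":0,"x":0,"y":-0.0015,"z":0.046,"wx":0,"wy":0,"wz":0},{"gripper":0,"x":0,"y":-0.0015,"z":0.046,"wx":0,"wy":0,"wz":0},{"gripper":0,"x":0,"y":-0.0015,"z":0.046,"wx":0,"wy":0,"wz":0},{"gripper":0,"x":0,"y":-0.0015,"z":0.046,"wx":0,"wy":0,"wz":0},{"gripper":0,"x":0,"y":-0.0015,"z":0.046,"wx":0,"wy":0,"wz":0},{"gripper":0.3,"x":0,"y":-0.0015,"z":0.046,"wx":0,"wy":0,"wz":0},{"gripper":0.3,"x":0,"y":-0.0015,"z":0.046,"wx":0,"wy":0,"wz":0}]'
python3 -m creep '[{"gripper":1,"x":0,"y":0,"z":0,"wx":0,"wy":0,"wz":0},{"gripper":1,"x":0,"y":0,"z":0,"wx":0,"wy":0,"wz":0},{"gripper":1,"x":0,"y":0,"z":0,"wx":0,"wy":0,"wz":0},{"gripper":1,"x":0,"y":0,"z":0,"wx":0,"wy":0,"wz":0},{"gripper":1,"x":0,"y":0,"z":0,"wx":0,"wy":0,"wz":0},{"gripper":1,"x":0,"y":0,"z":0,"wx":0,"wy":0,"wz":0},{"gripper":1,"x":0,"y":0,"z":0,"wx":0,"wy":0,"wz":0},{"gripper":1,"x":0,"y":0,"z":0,"wx":0,"wy":0,"wz":0},{"gripper":1,"x":0,"y":0,"z":0,"wx":0,"wy":0,"wz":0},{"gripper":1,"x":0,"y":0,"z":0,"wx":0,"wy":0,"wz":0}]'
```

```text
clock: 17.08
ee_pos: [0.4836, -0.3146, 0.0121]
eef_rot: [[-0.0, 1.0, 0.001], [1.0, 0.0, -0.0], [-0.0, 0.001, -1.0]]
contact_force: [1.2, 0.9, 0.3]
finger_gap: 0.081
clock: 17.92
ee_pos: [0.4832, -0.3142, 0.0116]
eef_rot: [[-0.0, 1.0, -0.0], [1.0, 0.0, 0.0], [0.0, -0.0, -1.0]]
contact_force: [0.2, 2.3, 2.0]
finger_gap: 0.0533
```

```bash
python3 -m creep '[{"gripper":1,"x":0,"y":0,"z":-0.01,"wx":0,"wy":0,"wz":0},{"gripper":1,"x":0,"y":0,"z":-0.03,"wx":0,"wy":0,"wz":0},{"gripper":1,"x":0,"y":0,"z":-0.06,"wx":0,"wy":0,"wz":0},{"gripper":1,"x":0,"y":0,"z":-0.10,"wx":0,"wy":0,"wz":0},{"gripper":1,"x":0,"y":0,"z":-0.14,"wx":0,"wy":0,"wz":0},{"gripper":1,"x":0,"y":0,"z":-0.18,"wx":0,"wy":0,"wz":0},{"gripper":1,"x":0.01,"y":0.005,"z":-0.22,"wx":0,"wy":0,"wz":0},{"gripper":1,"x":0.025,"y":0.01,"z":-0.255,"wx":0,"wy":0,"wz":0},{"gripper":1,"x":0.05,"y":0.015,"z":-0.285,"wx":0,"wy":0,"wz":0},{"gripper":1,"x":0.08,"y":0.02,"z":-0.303,"wx":0,"wy":0,"wz":0}]'
python3 -m creep '[{"gripper":1,"x":0.035,"y":0.005,"z":0,"wx":0,"wy":0,"wz":0},{"gripper":1,"x":0.075,"y":0.012,"z":0,"wx":0,"wy":0,"wz":0},{"gripper":1,"x":0.115,"y":0.02,"z":0,"wx":0,"wy":0,"wz":0},{"gripper":1,"x":0.155,"y":0.028,"z":0,"wx":0,"wy":0,"wz":0},{"gripper":1,"x":0.195,"y":0.036,"z":0,"wx":0,"wy":0,"wz":0},{"gripper":1,"x":0.235,"y":0.044,"z":0,"wx":0,"wy":0,"wz":0},{"gripper":1,"x":0.275,"y":0.052,"z":0,"wx":0,"wy":0,"wz":0},{"gripper":1,"x":0.315,"y":0.060,"z":0,"wx":0,"wy":0,"wz":0},{"gripper":1,"x":0.355,"y":0.068,"z":0,"wx":0,"wy":0,"wz":0},{"gripper":1,"x":0.395,"y":0.076,"z":0,"wx":0,"wy":0,"wz":0}]'
python3 -m creep '[{"gripper":1,"x":0.035,"y":0,"z":0,"wx":0,"wy":0,"wz":0},{"gripper":1,"x":0.065,"y":0,"z":0,"wx":0,"wy":0,"wz":0},{"gripper":1,"x":0.09,"y":0,"z":0,"wx":0,"wy":0,"wz":0},{"gripper":1,"x":0.11,"y":0,"z":0.01,"wx":0,"wy":0,"wz":0},{"gripper":1,"x":0.125,"y":0,"z":0.025,"wx":0,"wy":0,"wz":0},{"gripper":1,"x":0.133,"y":0,"z":0.04,"wx":0,"wy":0,"wz":0},{"gripper":1,"x":0.135,"y":0,"z":0.05,"wx":0,"wy":0,"wz":0},{"gripper":1,"x":0.135,"y":0,"z":0.06,"wx":0,"wy":0,"wz":0},{"gripper":1,"x":0.135,"y":0,"z":0.06,"wx":0,"wy":0,"wz":0},{"gripper":1,"x":0.135,"y":0,"z":0.06,"wx":0,"wy":0,"wz":0}]'
python3 - <<'E'
from h import *
from held import held
for t in ["w21","w22"]:
    s=grab("wrist",t); print(s["clock"],np.round(s["ee_pos"],4),np.round(s["eef_rot"],3).tolist())
    held(t,.0113,s,.027)
E
```

```text
clock: 18.75
ee_pos: [0.5035, -0.2364, 0.3188]
eef_rot: [[0.004, 1.0, 0.005], [1.0, -0.004, -0.003], [-0.003, 0.005, -1.0]]
contact_force: [-0.3, 0.9, -2.9]
finger_gap: 0.0536
clock: 19.58
ee_pos: [0.5791, 0.1618, 0.3149]
eef_rot: [[0.001, 1.0, 0.0], [1.0, -0.001, -0.0], [-0.0, 0.0, -1.0]]
contact_force: [0.4, -1.9, -2.6]
finger_gap: 0.0538
clock: 20.42
ee_pos: [0.5794, 0.2938, 0.2541]
eef_rot: [[0.002, 1.0, -0.001], [1.0, -0.002, -0.001], [-0.001, -0.001, -1.0]]
contact_force: [-0.9, 0.1, -2.5]
finger_gap: 0.0533
20.4167 [0.5794 0.2938 0.2541] [[0.002, 1.0, -0.001], [1.0, -0.002, -0.001], [-0.001, -0.001, -1.0]]
w21 tool-frame outer [-0.0001 -0.0044] 0.0644 hole [-0.001 -0.001] 0.0203 depth z -0.0104
20.4667 [0.5799 0.2943 0.2551] [[0.002, 1.0, 0.001], [1.0, -0.002, -0.0], [-0.0, 0.001, -1.0]]
w22 tool-frame outer [-0.0001 -0.0039] 0.0647 hole [-0.0009  0.0001] 0.0209 depth z -0.0104
```

View pics/w22.png

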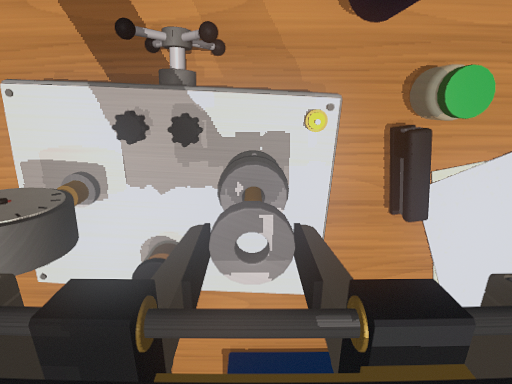

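```bash
python3 -m creep '[{"gripper":1,"x":0.0005,"y":0,"z":0.01,"wx":0,"wy":0,"wz":0},{"gripper":1,"x":0.0005,"y":0,"z":0.02,"wx":0,"wy":0,"wz":0},{"gripper":1,"x":0.0005,"y":0,"z":0.03,"wx":0,"wy":0,"wz":0},{"gripper":1,"x":0.0005,"y":0,"z":0.038,"wx":0,"wy":0,"wz":0},{"gripper":1,"x":0.0005,"y":0,"z":0.043,"wx":0,"wy":0,"wz":0},{"gripper":1,"x":0.0005,"y":0,"z":0.045,"wx":0,"wy":0,"wz":0},{"gripper":1,"x":0.0005,"y":0,"z":0.046,"wx":0,"wy":0,"wz":0},{"gripper":1,"x":0.0005,"y":0,"z":0.046,"wx":0,"wy":0,"wz":0},{"gripper":1,"x":0.0005,"y":0,"z":0.046,"wx":0,"wy":0,"wz":0},{"gripper":1,"x":0.0005,"y":0,"z":0.046,"wx":0,"wy":0,"wz":0}]'
python3 - <<'E'
from h import *
from held import held
for t in ["w23","w24"]:
    s=grab("wrist",t); print(s["clock"],np.round(s["ee_pos"],4),np.round(s["eef_rot"],3).tolist())
    held(t,.0113,s,.027)
p=load("w24")[0]; cv2.imwrite("pics/w24c.png",cv2.resize(p[170:310,180:330,::-1],None,fx=4,fy=4,interpolation=0))
E
```

```text
clock: 21.35
ee_pos: [0.5794, 0.2962, 0.2091]
eef_rot: [[-0.0, 1.0, 0.001], [1.0, 0.0, 0.0], [0.0, 0.001, -1.0]]
contact_force: [-0.5, -0.7, -1.8]
finger_gap: 0.0535
21.35 [0.5794 0.2962 0.2091] [[-0.0, 1.0, 0.001], [1.0, 0.0, 0.0], [0.0, 0.001, -1.0]]
w23 tool-frame outer [ 0.0002 -0.005 ] 0.0648 hole [-0.001  -0.0001] 0.0206 depth z -0.0104
21.4 [0.5794 0.2962 0.2091] [[-0.0, 1.0, 0.001], [1.0, 0.0, 0.0], [0.0, 0.001, -1.0]]
w24 tool-frame outer [-0.0001 -0.005 ] 0.0643 hole [-0.001  -0.0009] 0.0203 depth z -0.0104
```

View pics/w24c.png

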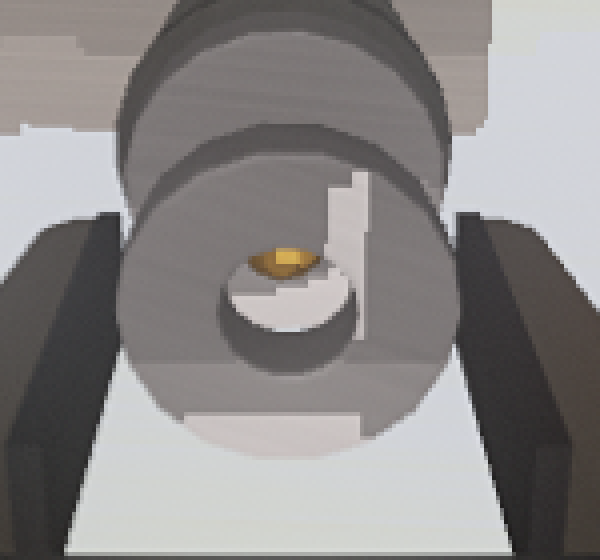

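```bash
python3 -m creep '[{"gripper":1,"x":-0.0005,"y":0.0005,"z":0.004,"wx":0,"wy":0,"wz":0},{"gripper":1,"x":-0.0005,"y":0.0005,"z":0.008,"wx":0,"wy":0,"wz":0},{"gripper":1,"x":-0.0005,"y":0.0005,"z":0.012,"wx":0,"wy":0,"wz":0},{"gripper":1,"x":-0.0005,"y":0.0005,"z":0.016,"wx":0,"wy":0,"wz":0},{"gripper":1,"x":-0.0005,"y":0.0005,"z":0.02,"wx":0,"wy":0,"wz":0},{"gripper":1,"x":-0.0005,"y":0.0005,"z":0.025,"wx":0,"wy":0,"wz":0},{"gripper":1,"x":-0.0005,"y":0.0005,"z":0.029,"wx":0,"wy":0,"wz":0},{"gripper":1,"x":-0.0005,"y":0.0005,"z":0.032,"wx":0,"wy":0,"wz":0},{"gripper":1,"x":-0.0005,"y":0.0005,"z":0.033,"wx":0,"wy":0,"wz":0},{"gripper":1,"x":-0.0005,"y":0.0005,"z":0.034,"wx":0,"wy":0,"wz":0}]'
python3 -m creep '[{"gripper":1,"x":0,"y":0,"z":0.0005,"wx":0,"wy":0,"wz":0},{"gripper":1,"x":0,"y":0,"z":0.001,"wx":0,"wy":0,"wz":0},{"gripper":1,"x":0,"y":0,"z":0.0015,"wx":0,"wy":0,"wz":0},{"gripper":1,"x":0,"y":0,"z":0.002,"wx":0,"wy":0,"wz":0},{"gripper":1,"x":0,"y":0,"z":0.0025,"wx":0,"wy":0,"wz":0},{"gripper":1,"x":0,"y":0,"z":0.003,"wx":0,"wy":0,"wz":0},{"gripper":1,"x":0,"y":0,"z":0.003,"wx":0,"wy":0,"wz":0},{"gripper":1,"x":0,"y":0,"z":0.003,"wx":0,"wy":0,"wz":0},{"gripper":1,"x":0,"y":0,"z":0.003,"wx":0,"wy":0,"wz":0},{"gripper":1,"x":0,"y":0,"z":0.003,"wx":0,"wy":0,"wz":0}]'
python3 -m creep '[{"gripper":1,"x":0,"y":0,"z":0.0003,"wx":0,"wy":0,"wz":0},{"gripper":1,"x":0,"y":0,"z":0.0006,"wx":0,"wy":0,"wz":0},{"gripper":1,"x":0,"y":0,"z":0.001,"wx":0,"wy":0,"wz":0},{"gripper":1,"x":0,"y":0,"z":0.001,"wx":0,"wy":0,"wz":0},{"gripper":1,"x":0,"y":0,"z":0.001,"wx":0,"wy":0,"wz":0},{"gripper":1,"x":0,"y":0,"z":0.001,"wx":0,"wy":0,"wz":0},{"gripper":1,"x":0,"y":0,"z":0.001,"wx":0,"wy":0,"wz":0},{"gripper":1,"x":0,"y":0,"z":0.001,"wx":0,"wy":0,"wz":0},{"gripper":1,"x":0,"y":0,"z":0.001,"wx":0,"wy":0,"wz":0},{"gripper":1,"x":0,"y":0,"z":0.001,"wx":0,"wy":0,"wz":0}]'
```

```text
clock: 22.28
ee_pos: [0.5796, 0.2956, 0.1744]
eef_rot: [[-0.0, 1.0, -0.0], [1.0, 0.0, -0.0], [-0.0, -0.0, -1.0]]
contact_force: [-0.1, 1.0, -2.9]
finger_gap: 0.0535
clock: 23.12
ee_pos: [0.5797, 0.2956, 0.1717]
eef_rot: [[-0.0, 1.0, 0.0], [1.0, 0.0, 0.0], [0.0, 0.0, -1.0]]
contact_force: [-0.1, -0.6, -1.6]
finger_gap: 0.0536
clock: 23.95
ee_pos: [0.5798, 0.2956, 0.1716]
eef_rot: [[-0.0, 1.0, 0.0], [1.0, 0.0, 0.0], [0.0, 0.0, -1.0]]
contact_force: [-2.2, -1.3, 4.6]
finger_gap: 0.0536
```

In contact (force reversed, z matches the expected home height). Releasing.

```bash
python3 -m creep '[{"gripper":0,"x":0,"y":0,"z":0,"wx":0,"wy":0,"wz":0},{"gripper":0,"x":0,"y":0,"z":0,"wx":0,"wy":0,"wz":0},{"gripper":0,"x":0,"y":0,"z":0,"wx":0,"wy":0,"wz":0},{"gripper":0,"x":0,"y":0,"z":0,"wx":0,"wy":0,"wz":0},{"gripper":0,"x":0,"y":0,"z":0,"wx":0,"wy":0,"wz":0},{"gripper":0,"x":0,"y":0,"z":0,"wx":0,"wy":0,"wz":0},{"gripper":0,"x":0,"y":0,"z":0,"wx":0,"wy":0,"wz":0},{"gripper":0,"x":0,"y":0,"z":-0.015,"wx":0,"wy":0,"wz":0},{"gripper":0,"x":0,"y":0,"z":-0.03,"wx":0,"wy":0,"wz":0},{"gripper":0,"x":0,"y":0,"z":-0.06,"wx":0,"wy":0,"wz":0}]'
python3 - <<'E'
from h import *
s=grab("wrist","w25"); p,d,T,K,k1=load("w25"); C=cloud(d,T,K,k1)
r=np.hypot(C[...,0]-.5797,C[...,1]-.2944); h=cv2.cvtColor(p,cv2.COLOR_RGB2HSV)
m=(r<.03)&(C[...,2]>.177)&(C[...,2]<.187)&(h[...,1]<70)
print("ring top z",np.median(C[m][:,2]), "large z",np.median(C[(r>.0285)&(r<.031)&(C[...,2]>.16)&(C[...,2]<.19)][:,2]))
c=max(cv2.findContours(m.astype(np.uint8),0,1)[0],key=cv2.contourArea); P=plane(c[:,0],.183,T,K,k1)[:,:2].astype(np.float32); print(cv2.minEnclosingCircle(P),cv2.fitEllipse(P))
E
```

```text
clock: 24.78
ee_pos: [0.5779, 0.2947, 0.228]
eef_rot: [[-0.0, 1.0, -0.005], [1.0, 0.0, -0.003], [-0.003, -0.005, -1.0]]
contact_force: [-0.0, -0.6, -0.3]
finger_gap: 0.0914
ring top z 0.18203358548183426 large z 0.16667974956978598
((0.5795828104019165, 0.29439350962638855), 0.027124419808387756) ((0.5796034932136536, 0.29459360241889954), (0.052154768258333206, 0.053005993366241455), 88.00468444824219)
```

View pics/w25.png

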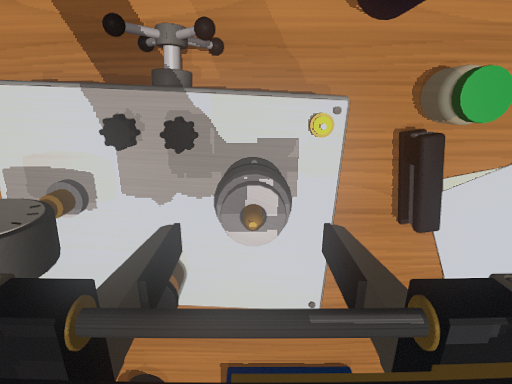

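```bash
python3 -m creep '[{"gripper":0,"x":0,"y":0,"z":-0.03,"wx":0,"wy":0,"wz":0},{"gripper":0,"x":-0.005,"y":0,"z":-0.065,"wx":0,"wy":0,"wz":0},{"gripper":0,"x":-0.025,"y":-0.01,"z":-0.09,"wx":0,"wy":0,"wz":0},{"gripper":0,"x":-0.06,"y":-0.02,"z":-0.09,"wx":0,"wy":0,"wz":0},{"gripper":0,"x":-0.10,"y":-0.03,"z":-0.09,"wx":0,"wy":0,"wz":0},{"gripper":0,"x":-0.14,"y":-0.04,"z":-0.09,"wx":0,"wy":0,"wz":0},{"gripper":0,"x":-0.18,"y":-0.05,"z":-0.09,"wx":0,"wy":0,"wz":0},{"gripper":0,"x":-0.22,"y":-0.06,"z":-0.09,"wx":0,"wy":0,"wz":0},{"gripper":0,"x":-0.26,"y":-0.07,"z":-0.09,"wx":0,"wy":0,"wz":0},{"gripper":0,"x":-0.30,"y":-0.08,"z":-0.09,"wx":0,"wy":0,"wz":0}]'
python3 -m creep '[{"gripper":0,"x":-0.04,"y":-0.01,"z":0,"wx":0,"wy":0,"wz":0},{"gripper":0,"x":-0.08,"y":-0.02,"z":0.005,"wx":0,"wy":0,"wz":0},{"gripper":0,"x":-0.12,"y":-0.03,"z":0.01,"wx":0,"wy":0,"wz":0},{"gripper":0,"x":-0.155,"y":-0.045,"z":0.02,"wx":0,"wy":0,"wz":0},{"gripper":0,"x":-0.19,"y":-0.06,"z":0.03,"wx":0,"wy":0,"wz":0},{"gripper":0,"x":-0.22,"y":-0.075,"z":0.05,"wx":0,"wy":0,"wz":0},{"gripper":0,"x":-0.25,"y":-0.085,"z":0.075,"wx":0,"wy":0,"wz":0},{"gripper":0,"x":-0.28,"y":-0.095,"z":0.10,"wx":0,"wy":0,"wz":0},{"gripper":0,"x":-0.30,"y":-0.105,"z":0.13,"wx":0,"wy":0,"wz":0},{"gripper":0,"x":-0.313,"y":-0.108,"z":0.16,"wx":0,"wy":0,"wz":0}]'
python3 -m creep '[{"gripper":0,"x":0,"y":0,"z":0.03,"wx":0,"wy":0,"wz":0},{"gripper":0,"x":0,"y":0,"z":0.06,"wx":0,"wy":0,"wz":0},{"gripper":0,"x":0,"y":0,"z":0.08,"wx":0,"wy":0,"wz":0},{"gripper":0,"x":0,"y":0,"z":0.095,"wx":0,"wy":0,"wz":0},{"gripper":0,"x":0,"y":0,"z":0.10,"wx":0,"wy":0,"wz":0},{"gripper":0,"x":0,"y":0,"z":0.10,"wx":0,"wy":0,"wz":0},{"gripper":0,"x":0,"y":0,"z":0.10,"wx":0,"wy":0,"wz":0},{"gripper":0,"x":0,"y":0,"z":0.10,"wx":0,"wy":0,"wz":0},{"gripper":0,"x":0,"y":0,"z":0.10,"wx":0,"wy":0,"wz":0},{"gripper":0,"x":0,"y":0,"z":0.10,"wx":0,"wy":0,"wz":0}]'
python3 - <<'E'
from h import *
s=grab("wrist","w26"); s=sense(); print(s["ee_pos"],np.round(s["eef_rot"],3).tolist())
E
python3 rings.py w26
```

```text
clock: 25.67
ee_pos: [0.4989, -0.0062, 0.3209]
eef_rot: [[-0.0, 1.0, 0.001], [1.0, 0.0, 0.0], [0.0, 0.001, -1.0]]
contact_force: [0.4, -0.1, -0.7]
finger_gap: 0.0918
clock: 26.5
ee_pos: [0.3902, -0.3205, 0.1601]
eef_rot: [[0.004, 1.0, 0.002], [1.0, -0.004, -0.002], [-0.002, 0.002, -1.0]]
contact_force: [-0.4, -1.0, -0.9]
finger_gap: 0.0918
clock: 27.33
ee_pos: [0.3924, -0.3177, 0.0616]
eef_rot: [[-0.0, 1.0, 0.002], [1.0, 0.0, -0.001], [-0.001, 0.002, -1.0]]
contact_force: [0.1, -0.3, -0.1]
finger_gap: 0.0919
[ 0.39231431 -0.3176196   0.06140618] [[-0.0, 1.0, 0.002], [1.0, 0.0, -0.001], [-0.001, 0.002, -1.0]]
w26 S ell [ 0.3906 -0.3174] [0.0422 0.043 ] circ 0.3907 -0.3175 0.0442 hole [ 0.3908 -0.3172] z 0.019
```

View pics/w26.png

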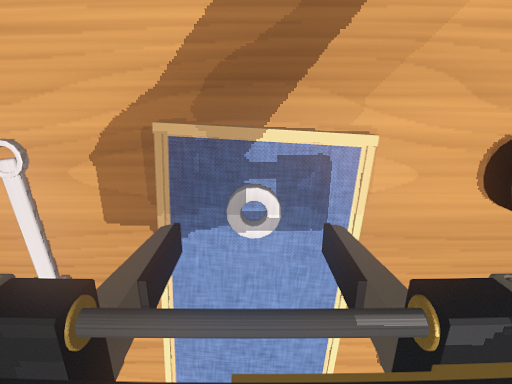

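```bash
python3 -m creep '[{"gripper":0,"x":0,"y":-0.001,"z":0.015,"wx":0,"wy":0,"wz":0},{"gripper":0,"x":0,"y":-0.001,"z":0.03,"wx":0,"wy":0,"wz":0},{"gripper":0,"x":0,"y":-0.001,"z":0.042,"wx":0,"wy":0,"wz":0},{"gripper":0,"x":0,"y":-0.001,"z":0.049,"wx":0,"wy":0,"wz":0},{"gripper":0,"x":0,"y":-0.001,"z":0.049,"wx":0,"wy":0,"wz":0},{"gripper":0,"x":0,"y":-0.001,"z":0.049,"wx":0,"wy":0,"wz":0},{"gripper":0,"x":0,"y":-0.001,"z":0.049,"wx":0,"wy":0,"wz":0},{"gripper":0.2,"x":0,"y":-0.001,"z":0.049,"wx":0,"wy":0,"wz":0},{"gripper":0.3,"x":0,"y":-0.001,"z":0.049,"wx":0,"wy":0,"wz":0},{"gripper":0.4,"x":0,"y":-0.001,"z":0.049,"wx":0,"wy":0,"wz":0}]'
python3 -m creep '[{"gripper":1,"x":0,"y":0,"z":0,"wx":0,"wy":0,"wz":0},{"gripper":1,"x":0,"y":0,"z":0,"wx":0,"wy":0,"wz":0},{"gripper":1,"x":0,"y":0,"z":0,"wx":0,"wy":0,"wz":0},{"gripper":1,"x":0,"y":0,"z":0,"wx":0,"wy":0,"wz":0},{"gripper":1,"x":0,"y":0,"z":0,"wx":0,"wy":0,"wz":0},{"gripper":1,"x":0,"y":0,"z":0,"wx":0,"wy":0,"wz":0},{"gripper":1,"x":0,"y":0,"z":0,"wx":0,"wy":0,"wz":0},{"gripper":1,"x":0,"y":0,"z":0,"wx":0,"wy":0,"wz":0},{"gripper":1,"x":0,"y":0,"z":0,"wx":0,"wy":0,"wz":0},{"gripper":1,"x":0,"y":0,"z":0,"wx":0,"wy":0,"wz":0}]'
```

```text
clock: 28.22
ee_pos: [0.391, -0.3176, 0.012]
eef_rot: [[-0.0, 1.0, 0.001], [1.0, 0.0, -0.0], [-0.0, 0.001, -1.0]]
contact_force: [0.7, -0.1, 0.2]
finger_gap: 0.074
clock: 29.05
ee_pos: [0.3907, -0.3173, 0.0116]
eef_rot: [[-0.0, 1.0, -0.0], [1.0, 0.0, 0.0], [0.0, -0.0, -1.0]]
contact_force: [0.5, 0.7, 1.1]
finger_gap: 0.0424
```

```bash
python3 -m creep '[{"gripper":1,"x":0,"y":0,"z":-0.01,"wx":0,"wy":0,"wz":0},{"gripper":1,"x":0,"y":0,"z":-0.03,"wx":0,"wy":0,"wz":0},{"gripper":1,"x":0,"y":0,"z":-0.06,"wx":0,"wy":0,"wz":0},{"gripper":1,"x":0,"y":0,"z":-0.10,"wx":0,"wy":0,"wz":0},{"gripper":1,"x":0,"y":0,"z":-0.14,"wx":0,"wy":0,"wz":0},{"gripper":1,"x":0,"y":0,"z":-0.18,"wx":0,"wy":0,"wz":0},{"gripper":1,"x":0.01,"y":0.01,"z":-0.22,"wx":0,"wy":0,"wz":0},{"gripper":1,"x":0.025,"y":0.02,"z":-0.255,"wx":0,"wy":0,"wz":0},{"gripper":1,"x":0.05,"y":0.035,"z":-0.285,"wx":0,"wy":0,"wz":0},{"gripper":1,"x":0.08,"y":0.05,"z":-0.313,"wx":0,"wy":0,"wz":0}]'
python3 - <<'E'
from h import *
s=grab("wrist","w27")
from held import held
held("w27",.0083,s,.022)
E
```

```text
clock: 29.88
ee_pos: [0.4398, -0.2396, 0.3264]
eef_rot: [[0.004, 1.0, 0.003], [1.0, -0.004, -0.001], [-0.001, 0.003, -1.0]]
contact_force: [0.3, 0.3, -1.2]
finger_gap: 0.0422
w27 tool-frame outer [-0.0034 -0.0015] 0.0487 hole [-0.0009 -0.0009] 0.0202 depth z -0.0074
```

View pics/w27.png

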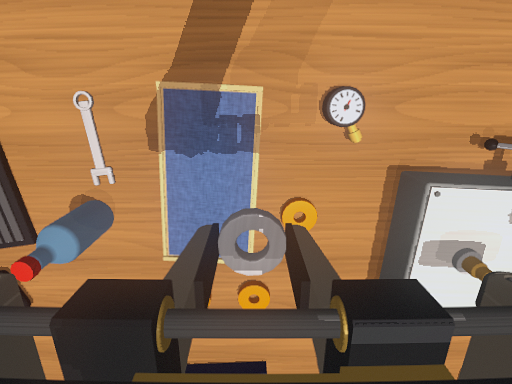

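```bash
python3 -m creep '[{"gripper":1,"x":0.035,"y":0.01,"z":0,"wx":0,"wy":0,"wz":0},{"gripper":1,"x":0.073,"y":0.022,"z":0,"wx":0,"wy":0,"wz":0},{"gripper":1,"x":0.111,"y":0.035,"z":0,"wx":0,"wy":0,"wz":0},{"gripper":1,"x":0.149,"y":0.048,"z":0,"wx":0,"wy":0,"wz":0},{"gripper":1,"x":0.187,"y":0.061,"z":0,"wx":0,"wy":0,"wz":0},{"gripper":1,"x":0.225,"y":0.074,"z":0,"wx":0,"wy":0,"wz":0},{"gripper":1,"x":0.263,"y":0.087,"z":0,"wx":0,"wy":0,"wz":0},{"gripper":1,"x":0.301,"y":0.10,"z":0,"wx":0,"wy":0,"wz":0},{"gripper":1,"x":0.339,"y":0.113,"z":0,"wx":0,"wy":0,"wz":0},{"gripper":1,"x":0.377,"y":0.126,"z":0,"wx":0,"wy":0,"wz":0}]'
python3 -m creep '[{"gripper":1,"x":0.036,"y":0.008,"z":0,"wx":0,"wy":0,"wz":0},{"gripper":1,"x":0.07,"y":0.013,"z":0,"wx":0,"wy":0,"wz":0},{"gripper":1,"x":0.10,"y":0.013,"z":0,"wx":0,"wy":0,"wz":0},{"gripper":1,"x":0.125,"y":0.013,"z":0.005,"wx":0,"wy":0,"wz":0},{"gripper":1,"x":0.143,"y":0.013,"z":0.015,"wx":0,"wy":0,"wz":0},{"gripper":1,"x":0.153,"y":0.013,"z":0.03,"wx":0,"wy":0,"wz":0},{"gripper":1,"x":0.156,"y":0.013,"z":0.045,"wx":0,"wy":0,"wz":0},{"gripper":1,"x":0.156,"y":0.013,"z":0.055,"wx":0,"wy":0,"wz":0},{"gripper":1,"x":0.156,"y":0.013,"z":0.06,"wx":0,"wy":0,"wz":0},{"gripper":1,"x":0.156,"y":0.013,"z":0.06,"wx":0,"wy":0,"wz":0}]'
python3 -m creep '[{"gripper":1,"x":0,"y":0,"z":0.005,"wx":0,"wy":0,"wz":0},{"gripper":1,"x":0,"y":0,"z":0.015,"wx":0,"wy":0,"wz":0},{"gripper":1,"x":0,"y":0,"z":0.025,"wx":0,"wy":0,"wz":0},{"gripper":1,"x":0,"y":0,"z":0.033,"wx":0,"wy":0,"wz":0},{"gripper":1,"x":0,"y":0,"z":0.038,"wx":0,"wy":0,"wz":0},{"gripper":1,"x":0,"y":0,"z":0.04,"wx":0,"wy":0,"wz":0},{"gripper":1,"x":0,"y":0,"z":0.04,"wx":0,"wy":0,"wz":0},{"gripper":1,"x":0,"y":0,"z":0.04,"wx":0,"wy":0,"wz":0},{"gripper":1,"x":0,"y":0,"z":0.04,"wx":0,"wy":0,"wz":0},{"gripper":1,"x":0,"y":0,"z":0.04,"wx":0,"wy":0,"wz":0}]'
python3 - <<'E'
from h import *
from held import held
for t in ["w28","w29"]:
    s=grab("wrist",t); print(s["clock"],np.round(s["ee_pos"],4),np.round(s["eef_rot"],3).tolist())
    held(t,.0083,s,.022)
E
```

```text
clock: 30.77
ee_pos: [0.566, 0.1394, 0.3234]
eef_rot: [[0.0, 1.0, 0.0], [1.0, -0.0, -0.0], [-0.0, 0.0, -1.0]]
contact_force: [0.8, 0.6, -2.1]
finger_gap: 0.0423
clock: 31.6
ee_pos: [0.5785, 0.2924, 0.2617]
eef_rot: [[0.001, 1.0, -0.002], [1.0, -0.001, -0.002], [-0.002, -0.002, -1.0]]
contact_force: [-0.9, -0.3, -1.0]
finger_gap: 0.0426
clock: 32.43
ee_pos: [0.5792, 0.2942, 0.2237]
eef_rot: [[-0.0, 1.0, 0.001], [1.0, 0.0, 0.0], [0.0, 0.001, -1.0]]
contact_force: [0.2, 0.4, -0.5]
finger_gap: 0.0424
32.4333 [0.5792 0.2942 0.2237] [[-0.0, 1.0, 0.001], [1.0, 0.0, 0.0], [0.0, 0.001, -1.0]]
w28 tool-frame outer [ 0.0001 -0.0032] 0.0544 hole [-0.0011 -0.0002] 0.0205 depth z -0.0073
32.4833 [0.5791 0.2942 0.2237] [[-0.0, 1.0, 0.001], [1.0, 0.0, 0.0], [0.0, 0.001, -1.0]]
w29 tool-frame outer [ 0.0001 -0.0032] 0.0545 hole [-0.001  -0.0007] 0.0201 depth z -0.0073
```

View pics/w29.png

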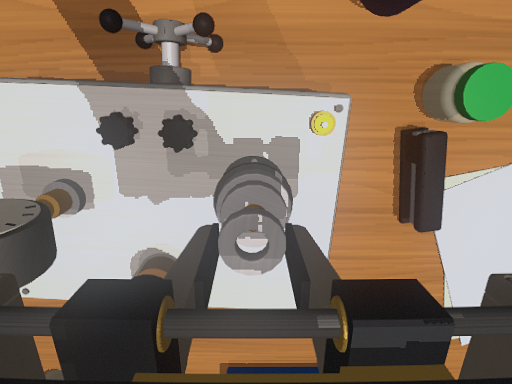

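```bash
python3 -m creep '[{"gripper":1,"x":0.001,"y":0.0008,"z":0.002,"wx":0,"wy":0,"wz":0},{"gripper":1,"x":0.0013,"y":0.0008,"z":0.004,"wx":0,"wy":0,"wz":0},{"gripper":1,"x":0.0013,"y":0.0008,"z":0.006,"wx":0,"wy":0,"wz":0},{"gripper":1,"x":0.0013,"y":0.0008,"z":0.0075,"wx":0,"wy":0,"wz":0},{"gripper":1,"x":0.0013,"y":0.0008,"z":0.0085,"wx":0,"wy":0,"wz":0},{"gripper":1,"x":0.0013,"y":0.0008,"z":0.0085,"wx":0,"wy":0,"wz":0},{"gripper":1,"x":0.0013,"y":0.0008,"z":0.0085,"wx":0,"wy":0,"wz":0},{"gripper":1,"x":0.0013,"y":0.0008,"z":0.0085,"wx":0,"wy":0,"wz":0},{"gripper":1,"x":0.0013,"y":0.0008,"z":0.0085,"wx":0,"wy":0,"wz":0},{"gripper":1,"x":0.0013,"y":0.0008,"z":0.0085,"wx":0,"wy":0,"wz":0}]'
python3 - <<'E'
from h import *
from held import held
for t in ["w30","w31"]:
    s=grab("wrist",t); print(s["clock"],np.round(s["ee_pos"],4),np.round(s["eef_rot"],4).tolist(),np.round(s["dq"],2))
    held(t,.0083,s,.022)
p=load("w31")[0]; cv2.imwrite("pics/w31c.png",cv2.resize(p[150:290,180:330,::-1],None,fx=4,fy=4,interpolation=0))
grab("side","s3"); p=load("s3")[0]; cv2.imwrite("pics/s3c.png",cv2.resize(p[130:260,190:330,::-1],None,fx=5,fy=4.5,interpolation=2))
grab("top","t3"); p=load("t3")[0]; cv2.imwrite("pics/t3.png",p[...,::-1])
E
```

```text
clock: 33.37
ee_pos: [0.5797, 0.2954, 0.2148]
eef_rot: [[-0.0, 1.0, 0.0], [1.0, 0.0, 0.0], [0.0, 0.0, -1.0]]
contact_force: [0.9, 0.2, -0.9]
finger_gap: 0.0425
33.3667 [0.5797 0.2954 0.2148] [[-0.0001, 1.0, 0.0002], [1.0, 0.0001, 0.0001], [0.0001, 0.0002, -1.0]] [-0.03  0.03 -0.04  0.1   0.21  0.   -0.07]
w30 tool-frame outer [ 0.     -0.0031] 0.0542 hole [-0.001  -0.0005] 0.0201 depth z -0.0073
33.4167 [0.5798 0.2954 0.2148] [[-0.0001, 1.0, 0.0002], [1.0, 0.0001, 0.0002], [0.0002, 0.0002, -1.0]] [ 0.03 -0.01  0.   -0.06  0.08 -0.01  0.05]
w31 tool-frame outer [ 0.0001 -0.0032] 0.0544 hole [-0.0012 -0.0006] 0.0202 depth z -0.0073
```

View pics/w31c.png

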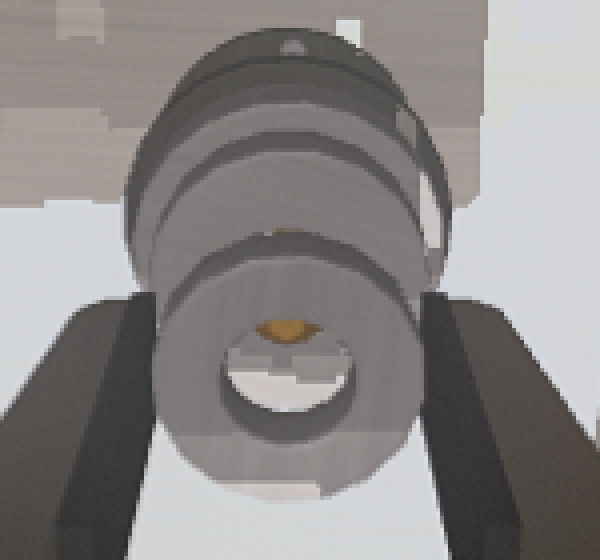

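View pics/s3c.png

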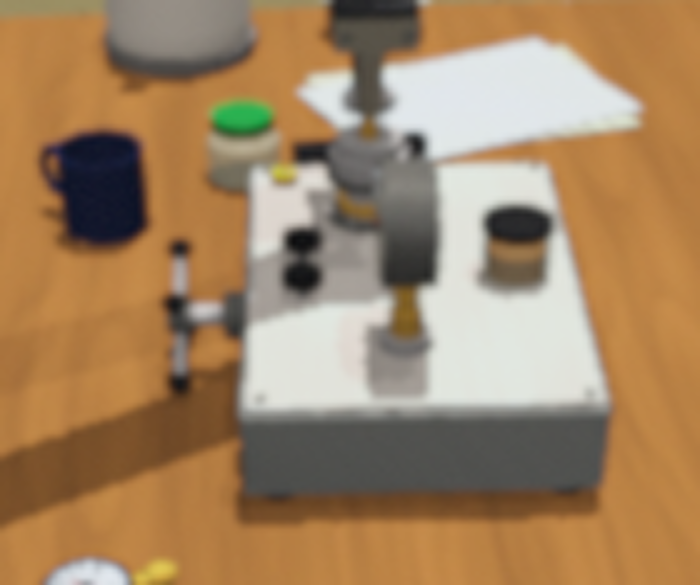

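View pics/t3.png

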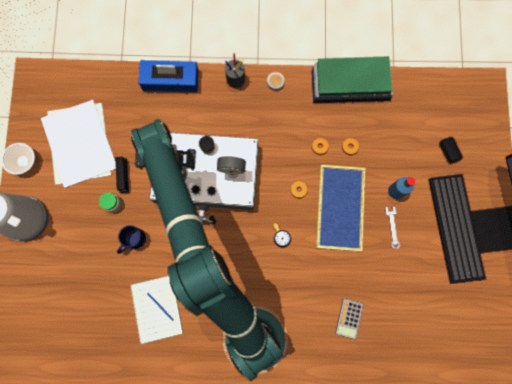

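```bash
python3 - <<'E'
from rig import arm,sense
arm.finish_job(); s=sense(); print(s["clock"],s["ee_pos"],s["finger_gap"])
E
```

```text
the job is handed in; nothing more can be done
the job is handed in; nothing more can be done
```

The large and then the medium weight are home on the carrier and let go. The job was handed in at about 33.6 s with the small weight held over the post.

- **Large and medium:** I lowered each one slowly until the wrist force reversed (about +5 N). After release the wrist camera put both within about 0.3 mm of the post axis. It read their top faces at 167.1 mm and 182.0 mm, against 168 mm and 183 mm expected. That is about 1 mm low, the same offset this camera showed on the bare carrier and the tray.
- **Small:** I carried it with its underside about 320 mm above the desk, well over the gauge top at 264 mm. At the end it was level to within 0.02° by the tool pose, and still. Its hole was within about 0.6 mm of the post axis, with the underside about 10 mm above the tip. In the last wrist picture the brass tip shows at the hole's centre column.
- **Surroundings:** In the last side and top pictures the gauge, mug, jar, bottle, wrench, spare gauge and orange rings look unmoved. I judged this by eye; the gripper partly hides the stapler in the side view.

**Checks that disagreed:**
- The outer-edge fit of the held rings came out too large because it included their side faces, so I used the hole fits instead.
- The gripper opening on the small weight read 42.4 mm against its 44 mm diameter, but the grip held steady.
- The first move command was refused because of missing keys, and nothing moved.

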